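# Clear the jammed toaster, reload it and set its slot selector

### The arm

A 7-joint arm with a two-finger parallel gripper is mounted at the origin on a cart in front of the work surface, level with it; the furniture and walls round the work are solid. World frame = base frame: x ahead of the robot, y to its left, z up, the work surface at z = 0. Lengths are in m, angles in rad, forces in N, time in s.
With the tool pointing down it reaches from about 0.4 to 0.875 m from the base axis. Payload 19.3 kg.
Tool frame: the origin (TCP) lies at the very end of the fingers, on their centre line; the grasp point (between the pads) lies robot.grip_depth behind it (robot.grip_depth is the distance from the TCP to the grasp point, in m); z points along the fingers, y is the line along which they close (so a half turn about z gives the same grasp; the last joint's range is limited). The gripper opens to 85 mm and grips with 20 to 120 N. Pads are 22 mm wide; open, the fingers measure 114 mm over their backs; the gripper's body (76 mm by 85 mm) begins 54 mm behind the grasp point. The pads swing forward as they close: fully open they stand 13 mm farther back than shut.
Start: joints at [1.104, 0.521, -0.036, 1.599, 0.021, 1.021, -0.113], TCP at [0.242, -0.576, 0.207] pointing down, gripper open.
Joint ranges: [-2.91, 2.91], [-0.3, 2.13], [-1.5, 1.42], [0.17, 2.43], [-1.26, 4.41], [0.16, 1.93], [-2.52, 2.52]. Speed limits (rad/s): [1.89, 1.89, 2.39, 2.39, 3.01, 3.01, 3.01].

### API

Orientations are given as [roll, pitch, yaw] about the fixed x, y, z axes, in that order (R = Rz(yaw) Ry(pitch) Rx(roll)).
In Python, from workcell import readout, cams, robot gives the robot as it stands.
- The arm moves only by the tool step_arm, never from a script. Its argument "rows" is a list of rows, each a list of 5 numbers: the opening, from -1 (shut) to 1 (fully open), then the shift along the world's x, y, z as a fraction of full scale, then the turn about the world's z as a fraction of full scale. In form: [[grip, dx, dy, dz, twist], ...]. A call has exactly 5 rows; each row is the pose to reach, as a shift and turn from the pose commanded when the call began, turning the shorter way round; what a row does not reach only later rows make up. Full scale, the value 1, is 0.5 m for a shift and 180 degrees for a turn. A row lasts 1/8 s, in which the tool goes at most 62.5 mm and 10.7 degrees, less where a joint would pass 70% of its speed; a pose out of reach is approached as far as the arm can. A call with a number of a shift or a turn outside -1 to 1 is refused whole. A call with a gripper value outside its range is refused whole. The fingers move at their own pace and stop on an object; "grip_force" is the grip in N (left out, the last holds). Time passes only in rows, so rows that repeat a pose let the fingers close, or fill a call up. It gives the time, the measured TCP pose, the force, the opening and the grip force at its end, in the units of the state.
- readout.get_state(): the state, without advancing time (a new reading comes with each control period).
- cams.capture(name): name is "scene" or "top"; returns a dict with "frame" (400x640x3 uint8, red, green, blue), "fx", "fy", "cx", "cy" (pixels), "origin" and "rotation" of the camera in the world. Camera axes: x right, y down, z forward; pixel columns grow to the right and rows downward; lengths in m; the calibration is good to about 2 mm. A picture is of the moment at which its call begins. There is no depth.
- robot.sign_off(): hands the job in; it is judged then, once.
The state is a dict: "time_s": time; "joint_pos": joint angles; "qd": joint speeds; "tau": joint torques, N m; "tool_pos": TCP position; "tool_rot": TCP orientation; "ft_force": force on the tool from outside, world axes, zero at the start; "moment": the same for the moment, N m; "grip_width": opening from 0.0 (shut) to 1.0 (fully open); "grip_force": force on a finger pad.
Only numpy, scipy, OpenCV 4.12 (cv2) and the standard library are available. Lean on these libraries where they do the work, as an engineer would, in place of code of your own. Each camera call takes 0.05 s, during which the arm holds its last target. There are 200 camera calls.

### The job

Toast is stuck down inside the four-slot toaster: turn the selector on its deck back to off, raise the lever all the way to push the toast up, and stand every piece of it in the wire toast rack. Leaving the selector off, load the bread from the wooden stand into the raised toaster, one slice to a slot, filling the slots from the lever's end (the left) without a gap. Then press the lever fully down, and only after that turn the selector on by as many clicks as there are slices of bread, so that just those slots heat; leave the things standing around undisturbed.

Things in the scene. Friction and masses are not known exactly. Their poses are not given: they have to be found in the camera images.
- toaster: Fixed four-slot toaster, steel, black ends. Origin: on the worktop under the middle of the slot block; x to its back (away from the robot), y to the lever's end (left), z up. Slot block 150 mm deep (x), 226 mm wide (y), rim 135 mm up. Slots 112 mm long (x), 24 mm wide, at y = +75 (slot 1), +25, -25, -75 mm (slot 4). In front (x -187 to -75 mm) is the flat control deck, 58 mm up.
- slot_1 (a point): Middle of the mouth of slot 1 (at the lever's end, left), at rim height; axes as the toaster's. Slices stand on the carriage: 30 mm above the worktop with the lever down (top edge of a slice 15 mm below the rim, out of the fingers' reach), 90 mm with it raised (top edge 45 mm above the rim).
- slot_4 (a point): Middle of the mouth of slot 4 (the right-hand slot), at rim height; axes as the toaster's. The walls between slots are 26 mm thick.
- lever (a joint): Height of the lever and carriage in m: 0 fully down (as at the start), 0.060 fully raised. It moves straight up and down and stays wherever it is left: friction of about 6 N holds it both ways.
- lever_grip (a point): Centre of the lever's black paddle, which stands out over the left of the deck: 40 mm long (toaster's x), 28 mm wide (y), 14 mm thick; 86 mm above the worktop when down, 146 mm when raised, 42 mm in front of the slot block. It can be pinched across its 28 mm width from above. Axes as the toaster's.
- selector (a joint): Angle of the selector in rad, growing clockwise seen from above; click positions every 30 degrees: 0 off, 0.524 one slot heated, 1.047 two, 1.571 three, 2.094 four (counted from slot 1). A sprung plunger pulls it into the nearest click; about 0.15 N m takes it over one. End stops at off and four. It starts at an on position.
- selector_grip (a point): Centre of the selector's upright grip bar, on its vertical axis, 30 mm above the deck. The bar is 36 mm long (x), 11 mm thick (y) and ends 10.5 mm above this point; a skirt 42 mm across ends 19 mm below it. x axis: along the bar to the end with the white line, which points to the toaster's back at position two, 60 degrees left of that at off.
- toast_1_mid (a point): Centre of a piece of toast: a browned slice 92 mm wide (x), 14 mm thick (y), 90 mm high (z), about 45 g, stuck slantwise (leaning about 0.1 rad, up to 0.27 rad once raised) down in slot 1 at the start. One or two of the four pieces are present; the others are absent.
- toast_2_mid (a point): Centre of a piece of toast: a browned slice 92 mm wide (x), 14 mm thick (y), 90 mm high (z), about 45 g, stuck slantwise (leaning about 0.1 rad, up to 0.27 rad once raised) down in slot 2 at the start. One or two of the four pieces are present; the others are absent.
- toast_3_mid (a point): Centre of a piece of toast: a browned slice 92 mm wide (x), 14 mm thick (y), 90 mm high (z), about 45 g, stuck slantwise (leaning about 0.1 rad, up to 0.27 rad once raised) down in slot 3 at the start. One or two of the four pieces are present; the others are absent.
- toast_4_mid (a point): Centre of a piece of toast: a browned slice 92 mm wide (x), 14 mm thick (y), 90 mm high (z), about 45 g, stuck slantwise (leaning about 0.1 rad, up to 0.27 rad once raised) down in slot 4 at the start. One or two of the four pieces are present; the others are absent.
- bread_1_mid (a point): Centre of a slice of frozen bread: stiff, pale, 92 mm wide (x), 14 mm thick (y), 90 mm high (z), 35 to 60 g, standing on edge in the wooden stand at the start. Two or three of the three are present; the others are absent.
- bread_2_mid (a point): Centre of a slice of frozen bread: stiff, pale, 92 mm wide (x), 14 mm thick (y), 90 mm high (z), 35 to 60 g, standing on edge in the wooden stand at the start. Two or three of the three are present; the others are absent.
- bread_3_mid (a point): Centre of a slice of frozen bread: stiff, pale, 92 mm wide (x), 14 mm thick (y), 90 mm high (z), 35 to 60 g, standing on edge in the wooden stand at the start. Two or three of the three are present; the others are absent.
- bread_stand: Fixed slotted beech block, 112 mm (x) by 150 mm (y), 46 mm high; origin under its middle on the worktop, z up. Three grooves along x at y = +48, 0, -48 mm, 18 mm wide, floor 15 mm above the worktop; a slice in it stands 59 mm out above the block.
- toast_rack: Loose steel wire toast rack, about 0.45 kg; origin under its middle on the worktop, z up. Five arches across x (76 mm wide, 62 mm high) at y = +58, +29, 0, -29, -58 mm make four bays, 24.6 mm clear, middles at y = +43.5, +14.5, -14.5, -43.5 mm. A slice stands in a bay on edge, its width along x, on two rails whose tops are 14 mm up (its centre 59 mm up).
- jam_jar: Bystander: glass jam jar with green lid, 73 mm across, 84 mm high; origin under its middle. Leave alone.
- cup: Bystander: green and white cup, 64 mm across, 48 mm high; origin at its foot. Leave alone.
- yoghurt_tub: Bystander: yoghurt tub, 72 mm across, 71 mm high; origin under its middle. Leave alone.

How it is judged:
On the way, in this order (a step that is already met when the one before it is completed fails the run):
1. the selector is at off, with the toast still down (value of joint selector below 0.13 rad and value of joint lever below 0.006 m), for 0.2 s.
2. the lever is fully raised, with the selector at off (value of joint selector below 0.13 rad and value of joint lever above 0.052 m), for 0.2 s.
3. every piece of toast stands in a bay of the toast rack, with the selector at off (value of joint selector below 0.13 rad and x of toast_1_mid in the frame of toast_rack between -0.03 and 0.03 m and y of toast_1_mid in the frame of toast_rack between -0.058 and 0.058 m and z of toast_1_mid in the frame of toast_rack between 0.048 and 0.072 m and angle between each of toast_1_mid, toast_2_mid, toast_3_mid, toast_4_mid's own z axis and vertical below 0.4 rad and x of toast_2_mid in the frame of toast_rack between -0.03 and 0.03 m and y of toast_2_mid in the frame of toast_rack between -0.058 and 0.058 m and z of toast_2_mid in the frame of toast_rack between 0.048 and 0.072 m and x of toast_3_mid in the frame of toast_rack between -0.03 and 0.03 m and y of toast_3_mid in the frame of toast_rack between -0.058 and 0.058 m and z of toast_3_mid in the frame of toast_rack between 0.048 and 0.072 m and x of toast_4_mid in the frame of toast_rack between -0.03 and 0.03 m and y of toast_4_mid in the frame of toast_rack between -0.058 and 0.058 m and z of toast_4_mid in the frame of toast_rack between 0.048 and 0.072 m), for 0.3 s.
4. every slice of bread stands in a slot of its own on the raised carriage, with the selector at off (all of step 2 and x of bread_1_mid in the frame of toaster between -0.02 and 0.02 m and y of bread_1_mid in the frame of toaster between -0.037 and 0.088 m and z of bread_1_mid in the frame of toaster between 0.122 and 0.15 m and angle between each of bread_1_mid, bread_2_mid, bread_3_mid's own z axis and vertical below 0.4 rad and x of bread_2_mid in the frame of toaster between -0.02 and 0.02 m and y of bread_2_mid in the frame of toaster between -0.037 and 0.088 m and z of bread_2_mid in the frame of toaster between 0.122 and 0.15 m and x of bread_3_mid in the frame of toaster between -0.02 and 0.02 m and y of bread_3_mid in the frame of toaster between -0.037 and 0.088 m and z of bread_3_mid in the frame of toaster between 0.122 and 0.15 m and horizontal distance between each of bread_2_mid, bread_3_mid and bread_1_mid above 0.03 m and horizontal distance between bread_3_mid and bread_2_mid above 0.03 m), for 0.3 s.
5. the lever is fully down with the bread in the slots, with the selector at off (all of step 1 and x of bread_1_mid in the frame of toaster between -0.02 and 0.02 m and y of bread_1_mid in the frame of toaster between -0.037 and 0.088 m and z of bread_1_mid in the frame of toaster between 0.062 and 0.09 m and angle between each of bread_1_mid, bread_2_mid, bread_3_mid's own z axis and vertical below 0.4 rad and x of bread_2_mid in the frame of toaster between -0.02 and 0.02 m and y of bread_2_mid in the frame of toaster between -0.037 and 0.088 m and z of bread_2_mid in the frame of toaster between 0.062 and 0.09 m and x of bread_3_mid in the frame of toaster between -0.02 and 0.02 m and y of bread_3_mid in the frame of toaster between -0.037 and 0.088 m and z of bread_3_mid in the frame of toaster between 0.062 and 0.09 m and horizontal distance between each of bread_2_mid, bread_3_mid and bread_1_mid above 0.03 m and horizontal distance between bread_3_mid and bread_2_mid above 0.03 m), for 0.3 s.
6. the selector is on the number of slices, and they are in the slots counted from the lever's end ((height (world z) of bread_1_mid above -5 m or (value of joint selector between 0.9172 and 1.1772 rad and y of each of bread_1_mid, bread_2_mid, bread_3_mid in the frame of toaster above 0.012 m)) and (height (world z) of bread_2_mid above -5 m or (value of joint selector between 0.9172 and 1.1772 rad and y of each of bread_1_mid, bread_2_mid, bread_3_mid in the frame of toaster above 0.012 m)) and (height (world z) of bread_3_mid above -5 m or (value of joint selector between 0.9172 and 1.1772 rad and y of each of bread_1_mid, bread_2_mid, bread_3_mid in the frame of toaster above 0.012 m)) and ((not (height (world z) of bread_1_mid above -5 m) and (value of joint selector between 0.9172 and 1.1772 rad and y of each of bread_1_mid, bread_2_mid, bread_3_mid in the frame of toaster above 0.012 m)) or (not (height (world z) of bread_2_mid above -5 m) and (value of joint selector between 0.9172 and 1.1772 rad and y of each of bread_1_mid, bread_2_mid, bread_3_mid in the frame of toaster above 0.012 m)) or (not (height (world z) of bread_3_mid above -5 m) and (value of joint selector between 0.9172 and 1.1772 rad and y of each of bread_1_mid, bread_2_mid, bread_3_mid in the frame of toaster above 0.012 m)) or value of joint selector between 1.4408 and 1.7008 rad)), for 0.3 s.
At the end, for the whole second after the job is handed in: Each slice of bread is down in its own slot (20 mm), slots filled from the lever's end; lever within 6 mm of fully down; selector within 0.13 rad of the position equal to the number of slices; every piece of toast stands in a rack bay on its rails (lean under 0.4 rad); all at rest (all of step 6 and value of joint lever below 0.006 m and x of bread_1_mid in the frame of toaster between -0.02 and 0.02 m and y of bread_1_mid in the frame of toaster between -0.037 and 0.088 m and z of bread_1_mid in the frame of toaster between 0.062 and 0.09 m and angle between each of bread_1_mid, bread_2_mid, bread_3_mid, toast_1_mid, toast_2_mid, toast_3_mid, toast_4_mid's own z axis and vertical below 0.4 rad and x of bread_2_mid in the frame of toaster between -0.02 and 0.02 m and y of bread_2_mid in the frame of toaster between -0.037 and 0.088 m and z of bread_2_mid in the frame of toaster between 0.062 and 0.09 m and x of bread_3_mid in the frame of toaster between -0.02 and 0.02 m and y of bread_3_mid in the frame of toaster between -0.037 and 0.088 m and z of bread_3_mid in the frame of toaster between 0.062 and 0.09 m and horizontal distance between each of bread_2_mid, bread_3_mid and bread_1_mid above 0.03 m and horizontal distance between bread_3_mid and bread_2_mid above 0.03 m and x of toast_1_mid in the frame of toast_rack between -0.03 and 0.03 m and y of toast_1_mid in the frame of toast_rack between -0.058 and 0.058 m and z of toast_1_mid in the frame of toast_rack between 0.048 and 0.072 m and x of toast_2_mid in the frame of toast_rack between -0.03 and 0.03 m and y of toast_2_mid in the frame of toast_rack between -0.058 and 0.058 m and z of toast_2_mid in the frame of toast_rack between 0.048 and 0.072 m and x of toast_3_mid in the frame of toast_rack between -0.03 and 0.03 m and y of toast_3_mid in the frame of toast_rack between -0.058 and 0.058 m and z of toast_3_mid in the frame of toast_rack between 0.048 and 0.072 m and x of toast_4_mid in the frame of toast_rack between -0.03 and 0.03 m and y of toast_4_mid in the frame of toast_rack between -0.058 and 0.058 m and z of toast_4_mid in the frame of toast_rack between 0.048 and 0.072 m and linear speed of each of bread_1, bread_2, bread_3, toast_1, toast_2, toast_3, toast_4 below 0.02 m/s); the robot touches nothing.
It fails at once if the jam jar is knocked over or moved by more than 30 mm (distance of jam_jar from where it was at the start of the episode above 0.03 m or angle between jam_jar's own z axis and vertical above 0.5 rad).
It fails at once if the green cup is knocked over or moved by more than 30 mm (distance of cup from where it was at the start of the episode above 0.03 m or angle between cup's own z axis and vertical above 0.5 rad).
It fails at once if the yoghurt tub is knocked over or moved by more than 30 mm (distance of yoghurt_tub from where it was at the start of the episode above 0.03 m or angle between yoghurt_tub's own z axis and vertical above 0.5 rad).
Of toast_1, toast_2, toast_3, toast_4 only 1 to 2 are there at a start; the rules pass over those that are not, and their reading is None.
Of bread_1, bread_2, bread_3 only 2 to 3 are there at a start; the rules pass over those that are not, and their reading is None.
At some moment in a run one of toast_rack may be knocked a few centimetres aside while the robot is not near it.
It also fails if it takes over 210 s, if anything falls off the work surface, if the arm or the gripper's body presses on something with over 40 N, if the wrist force passes 120 N, or if a joint passes its speed limit or range.

## Working session

There is one attempt and no reset: what is moved stays moved. The work goes in short steps, Python scripts to look and compute and a tool call to move; the robot and the scene stay as the last step left them, time stands still between calls to the robot, and variables do not carry over. Pictures are saved under pics/ and viewed, at most 14 in all, crops included, and the job is handed in when it is done.

Besides the shell and the picture viewer there is one more tool, called after "Call:" as name(argument=value, ...), one argument or row to a line, values as JSON. step_arm: Moves the arm, as the interface text tells. Its arguments: {"type":"object","properties":{"rows":{"type":"array","items":{"type":"array","items":{"type":"number","minimum":-1,"maximum":1}}},"grip_force":{"type":"number"}},"required":["rows"]}

```bash
mkdir -p pics; cat > h.py <<'E'
from workcell import readout, cams, robot
import numpy as np, cv2
def snap(n,f,crop=None,s=1):
    c=cams.capture(n); im=c['frame'][:,:,::-1]
    if crop: x0,y0,x1,y1=crop; im=im[y0:y1,x0:x1]
    if s!=1: im=cv2.resize(im,None,fx=s,fy=s,interpolation=cv2.INTER_CUBIC)
    cv2.imwrite('pics/'+f,im); return c
def ray(c,u,v,z):
    o=np.array(c['origin']);R=np.array(c['rotation'])
    d=R@np.array([(u-c['cx'])/c['fx'],(v-c['cy'])/c['fy'],1]); return o+d*(z-o[2])/d[2]
def proj(c,p):
    q=np.array(c['rotation']).T@(np.array(p)-c['origin']); return c['cx']+c['fx']*q[0]/q[2],c['cy']+c['fy']*q[1]/q[2]
def save(c,n): np.savez(n,**{k:c[k] for k in c})
def load(n):
    d=np.load(n); return {k:d[k] for k in d}
E
python3 - <<'E'
from h import *
np.set_printoptions(precision=3,suppress=True)
for n in('top','scene'):
    c=snap(n,n+'0.png',s=1.25); save(c,n+'.npz'); print(n,c['fx'],c['cx'],c['cy'],c['origin'],c['rotation'])
print(readout.get_state()); print(robot.grip_depth)
E
```

```text
top 386.2099454587642 321.0157334699808 194.02267966895985 [0.439 0.056 1.363] [-3.034  0.009 -1.554]
scene 473.2900761449175 319.95622366106676 200.2583616988009 [-0.462  0.776  1.105] [-2.227  0.018 -2.198]
{'time_s': 0.1, 'joint_pos': array([ 1.104,  0.522, -0.036,  1.6  ,  0.021,  1.021, -0.113]), 'qd': array([-0.   , -0.001,  0.001, -0.002,  0.002,  0.   , -0.002]), 'tau': array([  0.007, -92.849,   1.986, -37.053,   0.018,   0.005,  -0.   ]), 'tool_pos': array([ 0.241, -0.576,  0.207]), 'tool_rot': array([-3.141,  0.   ,  0.397]), 'ft_force': array([-0.648, -0.109, -0.031]), 'moment': array([-0.016,  0.035,  0.008]), 'grip_force': 0.0, 'grip_width': 0.9952026421899788}
0.0187
```

View pics/top0.png

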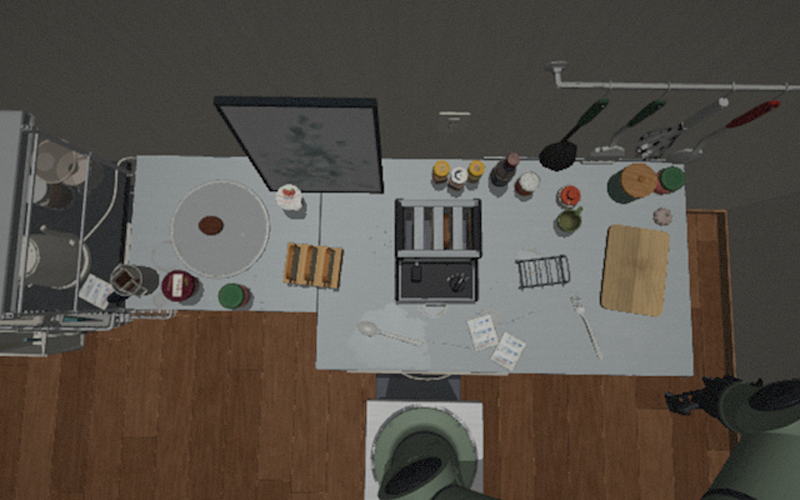

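View pics/scene0.png

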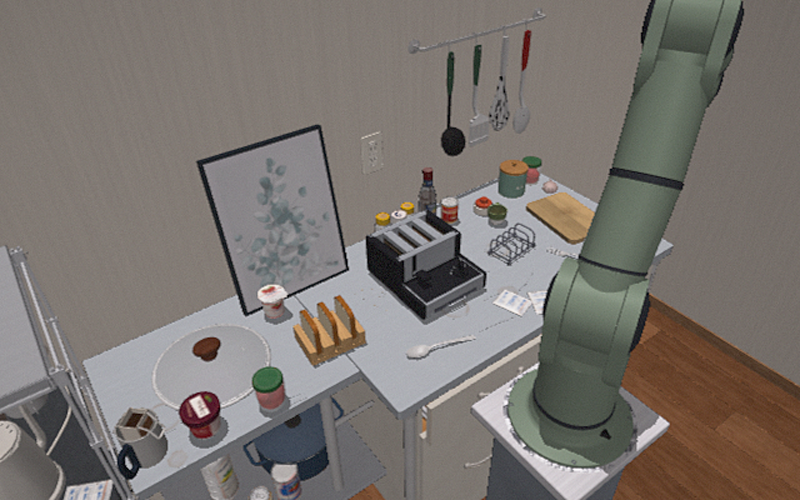

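The top view shows the toaster at (438,250), the bread stand at (313,266), the rack at (543,271) and toast in slot 3. The stand appears to hold three slices. Next I'll enlarge these areas.

```bash
python3 - <<'E'
s=open('h.py').read()
s=s.replace("import numpy as np, cv2","import numpy as np, cv2\nfrom scipy.spatial.transform import Rotation as Rn\ndef rot(c):\n    r=np.array(c['rotation']); return r if r.shape==(3,3) else Rn.from_euler('xyz',r).as_matrix()")
s=s.replace("R=np.array(c['rotation'])","R=rot(c)").replace("np.array(c['rotation']).T","rot(c).T")
open('h.py','w').write(s)
from h import *
c=load('top.npz')
a=c['frame'][150:250,215:475,::-1]
cv2.imwrite('pics/t1.png',cv2.resize(a,None,fx=3,fy=3,interpolation=cv2.INTER_CUBIC))
b=load('scene.npz')['frame'][130:300,230:430,::-1]
cv2.imwrite('pics/s1.png',cv2.resize(b,None,fx=3.5,fy=3.5,interpolation=cv2.INTER_CUBIC))
print(ray(c,313/1.25,266/1.25,.046),ray(c,543/1.25,271/1.25,.06),ray(c,438/1.25,228/1.25,.135), c['fy'],c['fx'])
E
```

```text
[0.51227202 0.31106864 0.046     ] [ 0.50816387 -0.31211815  0.06      ] [ 0.61006023 -0.02388399  0.135     ] 386.2099454587642 386.2099454587642
```

View pics/t1.png

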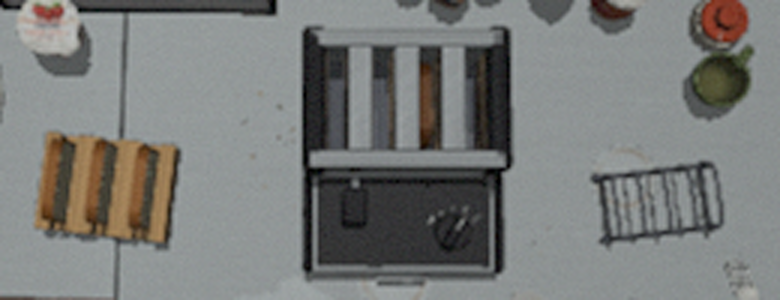

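View pics/s1.png

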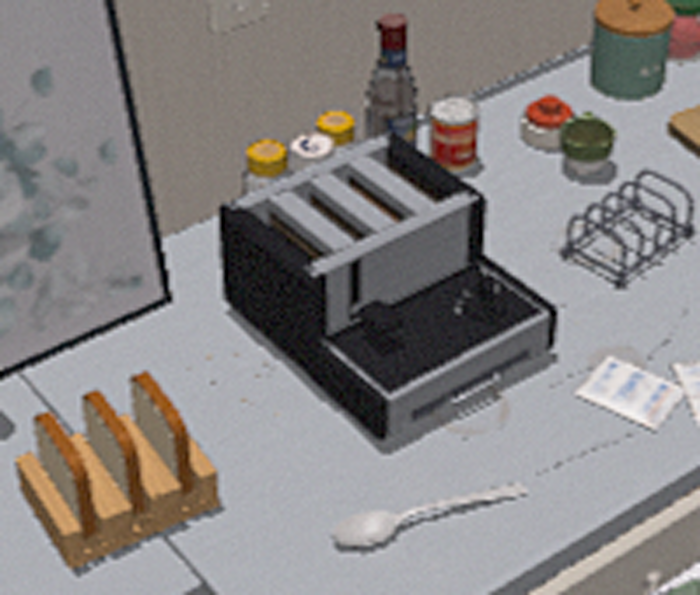

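```bash
python3 - <<'E'
from h import *
np.set_printoptions(precision=4,suppress=True)
c=load('top.npz')
P=lambda u,v,z: ray(c,215+u/3,150+v/3,z)[:2]
def yaw(a,b): return np.degrees(np.arctan2(b[1]-a[1],b[0]-a[0]))
pts=[P(u,v,.135) for u,v in((359.5,45),(359.5,150),(407.5,45),(407.5,150),(453.5,45),(453.5,150))]
print('toaster',np.mean(pts,0),[p for p in pts])
print(P(310,165,.135),P(508,165,.135))
print('sel',P(453,230,.09),'lever',P(354,208,.09))
q=[P(u,v,.046) for u,v in((50,132),(180,147),(166,243),(38,228))]
print('stand',np.mean(q,0),yaw(q[3],q[0]),yaw(q[2],q[1]),np.linalg.norm(q[0]-q[1]),np.linalg.norm(q[0]-q[3]))
q=[P(u,v,.0) for u,v in((595,178),(605,241),(719,230),(707,165))]
print('rack0',np.mean(q,0),yaw(q[1],q[0]),yaw(q[2],q[3]),np.linalg.norm(q[0]-q[3]),np.linalg.norm(q[0]-q[1]))
# enlarged brightened crops
def crop(x0,y0,x1,y1,s):
    a=c['frame'][y0:y1,x0:x1,::-1]; a=np.clip(255*(a/255.)**.55,0,255).astype(np.uint8)
    return cv2.resize(a,None,fx=s,fy=s,interpolation=cv2.INTER_CUBIC)
a=crop(312,155,390,245,6.5); print(a.shape)
b=crop(405,195,465,240,6.5*.75/1.0*1.0)
cv2.imwrite('pics/t2.png',np.hstack([a,np.vstack([b,np.zeros((a.shape[0]-b.shape[0],b.shape[1],3),np.uint8)])]))
E
```

```text
toaster [ 0.61   -0.0245] [array([0.6659, 0.0268]), array([0.5526, 0.0253]), array([ 0.6667, -0.0248]), array([ 0.5534, -0.0258]), array([ 0.6674, -0.0741]), array([ 0.5542, -0.0746])]
[0.5357 0.0777] [ 0.5391 -0.1325]
sel [ 0.4705 -0.0793] lever [0.4927 0.0294]
stand [0.5136 0.3085] -4.722558867347125 -6.582836818497185 0.15042231484311594 0.11024198538292881
rack0 [ 0.5078 -0.327 ] 8.516071104013532 9.362512772626957 0.13272477093072538 0.07441394840623475
(585, 507, 3)
```

View pics/t2.png

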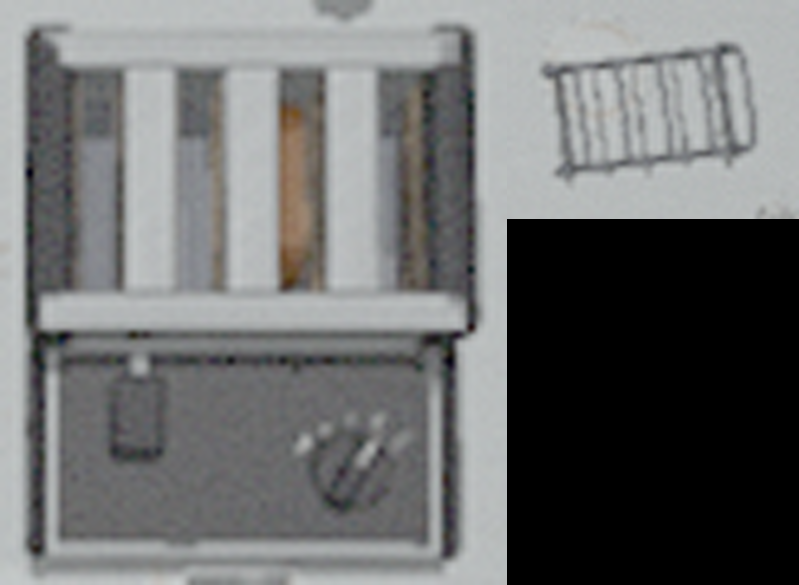

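The enlarged view shows toast only in slot 3. The selector's white line is 30° right of back, so it is at three, and its skirt centre is at about (350,470). The lever paddle is at (137,415).

```bash
python3 - <<'E'
from h import *
np.set_printoptions(precision=4,suppress=True)
c=load('top.npz');s=load('scene.npz')
P=lambda u,v,z: ray(c,312+u/6.5,155+v/6.5,z)[:2]
print('skirt',P(350,470,.069),'bar',P(357,472,.098),'ends',P(338,503,.098),P(378,440,.098),'lever',P(137,415,.093))
# check in the scene crop (3.5x, 230,130)
for p in ((.466,-.079,.098),(.493,.0295,.093),(.61,-.0245,.135),(.4935,.029,.093)):
    u,v=proj(s,p); print(p,(u-230)*3.5,(v-130)*3.5)
S=lambda u,v,z: ray(s,230+u/3.5,130+v/3.5,z)[:2]
print('scene lever',S(383,318,.093))
E
```

```text
skirt [ 0.4689 -0.081 ] bar [ 0.4673 -0.0814] ends [ 0.4516 -0.072 ] [ 0.4835 -0.0919] lever [0.4942 0.0292]
(0.466, -0.079, 0.098) 485.29306313418215 277.6511011536533
(0.493, 0.0295, 0.093) 379.59609304305764 310.761716366909
(0.61, -0.0245, 0.135) 350.85735157244665 197.40958006187657
(0.4935, 0.029, 0.093) 379.6901667740291 310.28971676683165
scene lever [0.4826 0.0335]
```

Call:
step_arm(
  rows=[
    [1,0,0.05,0.09,-0.05],
    [1,0.1,0.15,0.09,-0.1],
    [1,0.2,0.3,0.09,-0.15],
    [1,0.3,0.4,0.09,-0.2],
    [1,0.4,0.5,0.09,-0.25],
  ],
)

```text
time_s: 0.72
tool_pos: [0.4051, -0.364, 0.2525]
tool_rot: [-3.142, 0.0, -0.39]
ft_force: [1.4, -0.4, -0.6]
grip_width: 1.0
grip_force: 0.0
```

Call:
step_arm(
  rows=[
    [1,0.02,0.1,0,-0.03],
    [1,0.04,0.2,0,-0.03],
    [1,0.05,0.3,0,-0.03],
    [1,0.05,0.4,0,-0.03],
    [1,0.05,0.47,0,-0.03],
  ],
)

```text
time_s: 1.35
tool_pos: [0.4289, -0.1286, 0.2524]
tool_rot: [-3.141, 0.0, -0.477]
ft_force: [0.7, -0.1, -0.5]
grip_width: 1.0
grip_force: 0.0
```

Call:
step_arm(
  rows=[
    [0,0,0,0,0],
    [0,0,0,0,0],
    [0,0,0,0,0],
    [0,0,0,0,0],
    [0,0,0,0,0],
  ],
)

```text
time_s: 1.98
tool_pos: [0.4291, -0.131, 0.2524]
tool_rot: [3.142, 0.0, -0.479]
ft_force: [-0.0, 0.6, 0.8]
grip_width: 0.498
grip_force: 0.0
```

Call:
step_arm(
  rows=[
    [0,0.076,0.1,-0.04,-0.01],
    [0,0.076,0.1,-0.14,-0.01],
    [0,0.076,0.1,-0.24,-0.01],
    [0,0.076,0.1,-0.32,-0.01],
    [0,0.076,0.1,-0.349,-0.01],
  ],
)

```text
time_s: 2.6
tool_pos: [0.4662, -0.0807, 0.0763]
tool_rot: [3.14, 0.003, -0.51]
ft_force: [0.3, 0.3, -0.5]
grip_width: 0.499
grip_force: 0.0
```

Call:
step_arm(
  grip_force=40,
  rows=[
    [-1,0,0,0,0],
    [-1,0,0,0,0],
    [-1,0,0,0,0],
    [-1,0,0,0,0],
    [-1,0,0,0,0],
  ],
)

```text
time_s: 3.22
tool_pos: [0.4673, -0.0807, 0.0783]
tool_rot: [-3.141, -0.0, -0.51]
ft_force: [0.6, -0.2, -0.7]
grip_width: -0.007
grip_force: 0.0
```

```bash
python3 - <<'E'
from h import *
c=snap('scene','s2.png',(300,170,400,240),8); print(readout.get_state()['grip_width'],proj(c,(.4673,-.0807,.078)),proj(c,(.4673,-.0807,.0985)))
E
```

```text
0.0010705230510384984 (np.float64(368.52202433075655), np.float64(213.5129277970908)) (np.float64(368.7932428634001), np.float64(208.83368531836058))
```

View pics/s2.png

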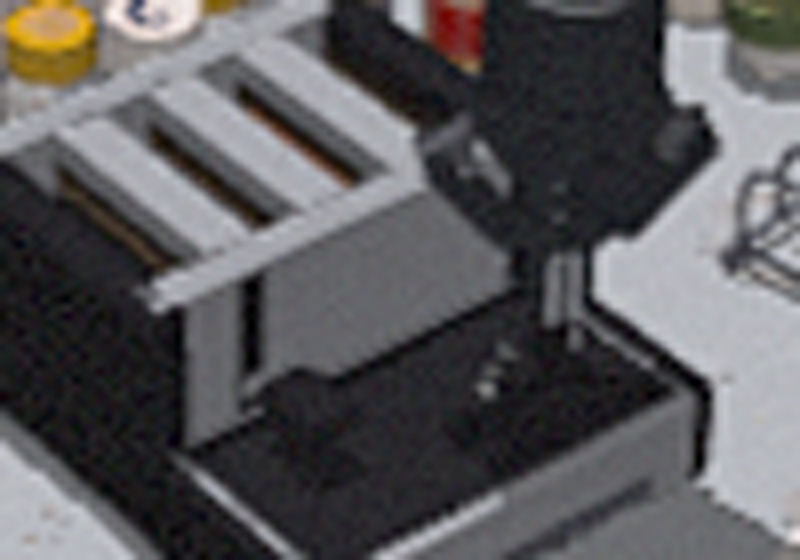

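```bash
python3 - <<'E'
from h import *
def br(a,s): return cv2.resize(np.clip(255*(a/255.)**.5,0,255).astype(np.uint8),None,fx=s,fy=s,interpolation=cv2.INTER_CUBIC)
s=load('scene.npz')['frame'][195:235,340:390,::-1]; t=load('top.npz')['frame'][205:245,335:385,::-1]; n=cams.capture('scene')['frame'][195:235,340:390,::-1]
cv2.imwrite('pics/m.png',np.vstack([np.hstack([br(s,8),br(t,8)])]))
c=load('scene.npz'); print([((proj(c,p)[0]-340)*8,(proj(c,p)[1]-195)*8) for p in((.467,-.081,.098),(.467,-.081,.058))])
E
```

```text
[(np.float64(231.29355415642385), np.float64(111.67398024506247)), (np.float64(227.07724313648805), np.float64(184.15695398454022))]
```

View pics/m.png

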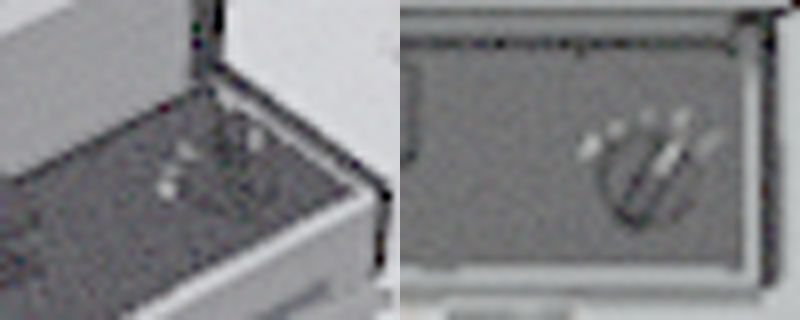

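```bash
python3 - <<'E'
from h import *
def br(a,s): return cv2.resize(np.clip(255*(a/255.)**.5,0,255).astype(np.uint8),None,fx=s,fy=s,interpolation=cv2.INTER_CUBIC)
n=cams.capture('scene')['frame'][195:235,340:390,::-1];t=cams.capture('top')['frame'][205:245,335:385,::-1]
cv2.imwrite('pics/m2.png',np.hstack([br(n,8),br(t,8)]))
print(readout.get_state())
E
```

```text
{'time_s': 3.425, 'joint_pos': array([ 0.10478554,  0.48977866, -0.07594047,  2.09530914,  0.06731702,
        0.5587402 , -2.10022325]), 'qd': array([-0.00046173,  0.00269483,  0.00075525, -0.0001969 ,  0.00089667,
        0.0001304 ,  0.00085863]), 'tau': array([ 8.45994655e-03, -7.57797074e+01,  1.26387868e+00, -2.29883677e+01,
        1.06921303e-02,  4.39404379e-03,  5.61211418e-04]), 'tool_pos': array([ 0.46717622, -0.08070813,  0.07800944]), 'tool_rot': array([-3.14157354e+00,  3.15478155e-05, -5.10066675e-01]), 'ft_force': array([ 0.52102415, -0.64131349, -0.71998936]), 'moment': array([-0.00620685, -0.00538471, -0.00452752]), 'grip_force': 0.0, 'grip_width': 0.0004969188984963405}
```

View pics/m2.png

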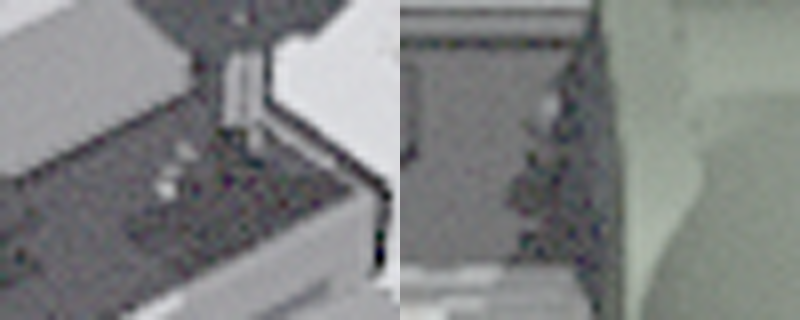

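Call:
step_arm(
  rows=[
    [-1,0,0,0,0.03],
    [-1,0,0,0,0.055],
    [-1,0,0,0,0.055],
    [-1,0,0,0,0.055],
    [-1,0,0,0,0.055],
  ],
)

```text
time_s: 4.05
tool_pos: [0.4672, -0.0807, 0.078]
tool_rot: [3.142, 0.0, -0.338]
ft_force: [-0.0, 0.2, -0.6]
grip_width: 0.003
grip_force: 0.0
```

```bash
python3 - <<'E'
from h import *
s=readout.get_state(); print(s['moment'],s['grip_width'],s['tool_rot'])
c=load('scene.npz'); print(ray(c,370.6,211.9,.078),ray(c,369.6,207.5,.0985),ray(c,369,217.5,.06))
E
```

```text
[-0.02995985 -0.01766682 -0.0157661 ] 0.0030363336232315267 [ 3.14153000e+00  5.56586891e-05 -3.38362901e-01]
[ 0.46965685 -0.0920827   0.078     ] [ 0.47117075 -0.08762639  0.0985    ] [ 0.46607545 -0.08287033  0.06      ]
```

Call:
step_arm(
  rows=[
    [-0.5,0,0,0.12,0],
    [-0.5,0,0.1,0.24,-0.055],
    [-0.5,0,0.2,0.25,-0.055],
    [-0.5,0,0.3,0.25,-0.055],
    [-0.5,0,0.35,0.25,-0.055],
  ],
)

```text
time_s: 4.68
tool_pos: [0.4669, 0.0971, 0.2033]
tool_rot: [-3.141, -0.0, -0.508]
ft_force: [-0.4, -1.5, -0.2]
grip_width: 0.249
grip_force: 0.0
```

```bash
python3 - <<'E'
from h import *
def br(a,s): return cv2.resize(np.clip(255*(a/255.)**.5,0,255).astype(np.uint8),None,fx=s,fy=s,interpolation=cv2.INTER_CUBIC)
a=cams.capture('scene');b=cams.capture('top')
n=a['frame'][195:235,340:390,::-1];t=b['frame'][205:245,335:385,::-1]
n2=a['frame'][130:235,250:390,::-1]
t2=cv2.resize(b['frame'][120:270,220:370,::-1],None,fx=280/150,fy=280/150)
top=np.hstack([br(n,8),br(t,8)]); bot=np.hstack([cv2.resize(n2,(373,280)),t2]); bot=np.hstack([bot,np.zeros((280,800-bot.shape[1],3),np.uint8)])
cv2.imwrite('pics/m3.png',np.vstack([top,bot])); print(readout.get_state()['tool_pos'])
print(proj(a,readout.get_state()['tool_pos']),proj(b,readout.get_state()['tool_pos']))
E
```

```text
[0.46695003 0.09719805 0.20307952]
(np.float64(326.48982246820583), np.float64(204.21678815223444)) (np.float64(311.04611252271326), np.float64(225.98387310516412))
```

View pics/m3.png

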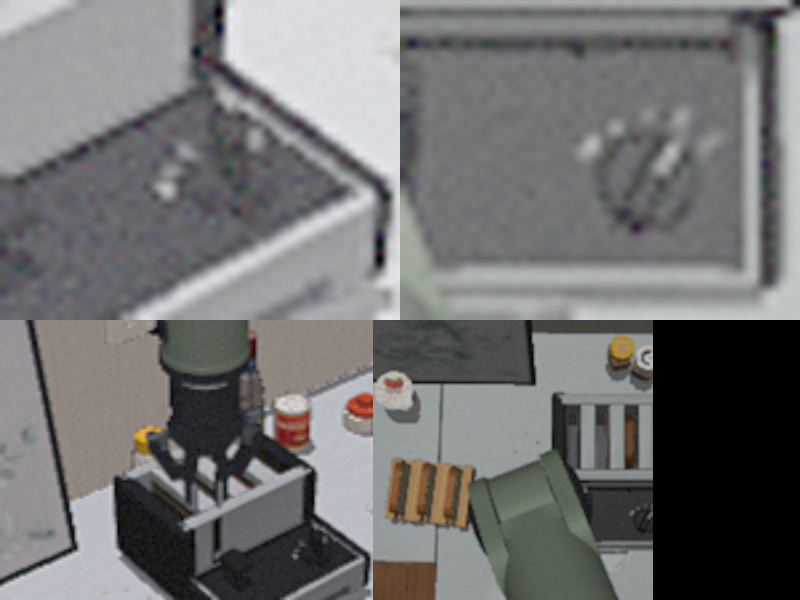

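Call:
step_arm(
  rows=[
    [0,0,-0.1,0,0],
    [0,0,-0.2,0,0],
    [0,0,-0.3,0,0],
    [0,0,-0.354,0,0],
    [0,0,-0.354,-0.1,0],
  ],
)

```text
time_s: 5.4
tool_pos: [0.4689, -0.086, 0.1546]
tool_rot: [-3.14, -0.006, -0.515]
ft_force: [0.6, 0.0, -1.2]
grip_width: 0.498
grip_force: 0.0
```

Call:
step_arm(
  rows=[
    [0,0,0,-0.06,0],
    [0,0,0,-0.11,0],
    [0,0,0,-0.15,0],
    [0,0,0,-0.164,0],
    [0,0,0,-0.164,0],
  ],
)

```text
time_s: 6.02
tool_pos: [0.467, -0.0831, 0.071]
tool_rot: [3.141, 0.0, -0.511]
ft_force: [-0.5, -0.4, -0.4]
grip_width: 0.499
grip_force: 0.0
```

Call:
step_arm(
  rows=[
    [-1,0,0,0,0],
    [-1,0,0,0,0],
    [-1,0,0,0,0],
    [-1,0,0,0,0],
    [-1,0,0,0,0],
  ],
)

```text
time_s: 6.65
tool_pos: [0.4689, -0.081, 0.072]
tool_rot: [-3.139, -0.002, -0.508]
ft_force: [4.3, 12.7, 5.2]
grip_width: 0.105
grip_force: 39.1
```

Call:
step_arm(
  rows=[
    [0,0.003,0.006,0,0],
    [0,0.003,0.006,0,0],
    [0,0.003,0.006,0,0],
    [0,0.003,0.006,-0.008,0],
    [0,0.003,0.006,-0.014,0],
  ],
)

```text
time_s: 7.28
tool_pos: [0.4686, -0.0798, 0.0636]
tool_rot: [3.141, 0.0, -0.51]
ft_force: [0.6, -0.1, 0.3]
grip_width: 0.502
grip_force: 0.0
```

Call:
step_arm(
  rows=[
    [-1,0,0,0,0],
    [-1,0,0,0,0],
    [-1,0,0,0,0],
    [-1,0,0,0,0],
    [-1,0,0,0,0],
  ],
)

```text
time_s: 7.9
tool_pos: [0.4686, -0.0799, 0.0641]
tool_rot: [3.141, 0.0, -0.51]
ft_force: [-2.8, -3.0, 3.8]
grip_width: 0.114
grip_force: 40.7
```

Call:
step_arm(
  rows=[
    [-1,0,0,0,0.05],
    [-1,0,0,0,0.1],
    [-1,0,0,0,0.15],
    [-1,0,0,0,0.2],
    [-1,0,0,0,0.25],
  ],
)

```text
time_s: 8.52
tool_pos: [0.4682, -0.082, 0.0641]
tool_rot: [3.14, 0.001, 0.278]
ft_force: [-3.5, -18.7, 2.4]
grip_width: 0.113
grip_force: 40.6
```

Call:
step_arm(
  rows=[
    [-1,0,0,0,0.05],
    [-1,0,0,0,0.1],
    [-1,0,0,0,0.15],
    [-1,0,0,0,0.2],
    [-1,0,0,0,0.25],
  ],
)

```text
time_s: 9.15
tool_pos: [0.4695, -0.0836, 0.0642]
tool_rot: [3.138, 0.003, 1.063]
ft_force: [6.9, -27.4, -4.2]
grip_width: 0.115
grip_force: 39.7
```

Call:
step_arm(
  rows=[
    [-1,0,0,0,0],
    [-1,0,0,0,0],
    [0,0,0,0,0],
    [0,0,0,0,0],
    [0,0,0,0,0],
  ],
)

```text
time_s: 9.78
tool_pos: [0.4687, -0.0793, 0.064]
tool_rot: [-3.141, -0.0, 1.061]
ft_force: [0.6, 0.5, 0.5]
grip_width: 0.496
grip_force: 0.0
```

Call:
step_arm(
  rows=[
    [0,0,0,0.1,0],
    [0,0,0,0.2,-0.05],
    [0,0,0.1,0.2,-0.1],
    [0,0,0.2,0.2,-0.15],
    [0,0,0.3,0.2,-0.2],
  ],
)

```text
time_s: 10.4
tool_pos: [0.4686, 0.0719, 0.1642]
tool_rot: [3.142, -0.001, 0.427]
ft_force: [0.7, -0.0, 0.1]
grip_width: 0.502
grip_force: 0.0
```

```bash
python3 - <<'E'
from h import *
def br(a,s): return cv2.resize(np.clip(255*(a/255.)**.5,0,255).astype(np.uint8),None,fx=s,fy=s,interpolation=cv2.INTER_CUBIC)
b=cams.capture('top'); cv2.imwrite('pics/m4.png',br(b['frame'][205:245,335:385,::-1],8))
E
```

```text
(no output)
```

View pics/m4.png

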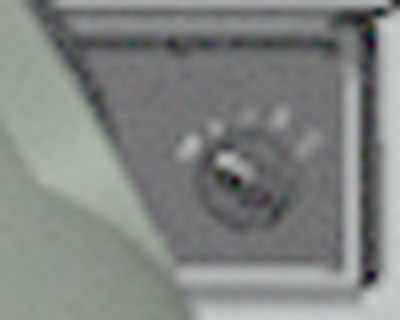

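The selector now points to the off dot. Next is the lever.

Call:
step_arm(
  rows=[
    [0.2,0.033,-0.086,0,-0.05],
    [0.2,0.033,-0.086,0,-0.1],
    [0.2,0.033,-0.086,0,-0.133],
    [0.2,0.033,-0.086,0,-0.133],
    [0.2,0.033,-0.086,0,-0.133],
  ],
)

```text
time_s: 11.08
tool_pos: [0.4851, 0.0275, 0.164]
tool_rot: [-3.141, 0.0, 0.018]
ft_force: [0.1, -1.0, -0.3]
grip_width: 0.601
grip_force: 0.0
```

Call:
step_arm(
  rows=[
    [0.2,0,0,-0.08,0],
    [0.2,0,0,-0.14,0],
    [0.2,0,0,-0.18,0],
    [0.2,0,0,-0.198,0],
    [0.2,0,0,-0.198,0],
  ],
)

```text
time_s: 11.7
tool_pos: [0.4851, 0.0274, 0.0649]
tool_rot: [-3.141, 0.001, 0.016]
ft_force: [-0.0, -0.1, 0.3]
grip_width: 0.593
grip_force: 0.0
```

Call:
step_arm(
  grip_force=50,
  rows=[
    [-1,0,0,0,0],
    [-1,0,0,0,0],
    [-1,0,0,0,0],
    [-1,0,0,0,0],
    [-1,0,0,0,0],
  ],
)

```text
time_s: 12.32
tool_pos: [0.4857, 0.0284, 0.066]
tool_rot: [-3.14, -0.002, 0.016]
ft_force: [-3.4, 6.9, 8.7]
grip_width: 0.296
grip_force: 48.6
```

Call:
step_arm(
  rows=[
    [-1,0,0,0.025,0],
    [-1,0,0,0.05,0],
    [-1,0,0,0.08,0],
    [-1,0,0,0.1,0],
    [-1,0,0,0.12,0],
  ],
)

```text
time_s: 12.95
tool_pos: [0.4857, 0.0284, 0.1259]
tool_rot: [-3.14, -0.002, 0.016]
ft_force: [2.8, 7.0, -8.5]
grip_width: 0.294
grip_force: 49.7
```

Call:
step_arm(
  rows=[
    [-1,0,0,0.002,0],
    [-1,0,0,0.004,0],
    [-1,0,0,0.004,0],
    [-1,0,0,0.004,0],
    [-1,0,0,0.004,0],
  ],
)

```text
time_s: 13.58
tool_pos: [0.4856, 0.0283, 0.1269]
tool_rot: [-3.14, -0.001, 0.016]
ft_force: [8.5, 6.9, -24.7]
grip_width: 0.291
grip_force: 52.1
```

Call:
step_arm(
  rows=[
    [-1,0,0,-0.003,0],
    [0.2,0,0,-0.003,0],
    [0.2,0,0,-0.003,0],
    [0.2,0,0,0.03,0],
    [0.2,0,0,0.1,0],
  ],
)

```text
time_s: 14.2
tool_pos: [0.4845, 0.0271, 0.177]
tool_rot: [3.141, 0.002, 0.015]
ft_force: [0.5, 0.3, 0.3]
grip_width: 0.602
grip_force: 0.0
```

Call:
step_arm(
  rows=[
    [0.2,0,0.05,0.12,0],
    [0.2,0,0.15,0.2,0],
    [0.2,0,0.25,0.2,0],
    [0.2,0,0.35,0.2,0],
    [0.2,-0.05,0.45,0.2,0],
  ],
)

```text
time_s: 14.82
tool_pos: [0.4605, 0.2535, 0.2771]
tool_rot: [-3.141, -0.0, 0.013]
ft_force: [-0.1, 0.1, -0.7]
grip_width: 0.597
grip_force: 0.0
```

```bash
python3 - <<'E'
from h import *
def br(a,s): return cv2.resize(np.clip(255*(a/255.)**.6,0,255).astype(np.uint8),None,fx=s,fy=s,interpolation=cv2.INTER_CUBIC)
a=cams.capture('scene');b=cams.capture('top'); save(b,'top2.npz'); save(a,'scene2.npz')
n=br(a['frame'][150:220,280:380,::-1],4);t=br(b['frame'][155:225,312:412,::-1],4)
n2=br(a['frame'][165:225,370:450,::-1],5);t2=br(b['frame'][190:250,400:480,::-1],5)
cv2.imwrite('pics/m5.png',np.vstack([np.hstack([n,t]),np.hstack([n2,t2])])); print(readout.get_state()['tool_pos'])
E
```

```text
[0.45723834 0.25754347 0.27742586]
```

View pics/m5.png

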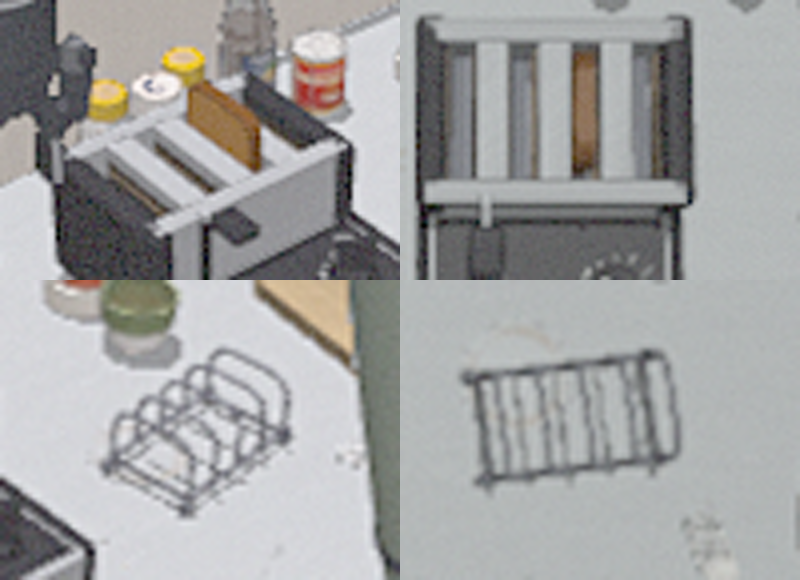

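```bash
python3 - <<'E'
from h import *
np.set_printoptions(precision=4,suppress=True)
t=load('top2.npz');s=load('scene2.npz')
T=lambda u,v,z: ray(t,400+(u-400)/5,190+(v-280)/5,z)[:2]
S=lambda u,v,z: ray(s,370+u/5,165+(v-280)/5,z)[:2]
q=[T(u,v,.005) for u,v in((468,378),(484,482),(655,470),(648,355))]
print('rack',np.mean(q,0),q)
print('arch-58 top',T(668,405,.062),'arch58 top',T(503,425,.062))
print('scene arch tops',[S(u,v,.062) for u,v in((127,415),(160,393),(185,380),(215,370),(250,362))])
print('scene feet',[S(u,v,.004) for u,v in((105,467),(187,512),(287,436),(213,400))])
B=lambda u,v,z: ray(t,312+(u-400)/4,155+v/4,z)[:2]
print('toast top',B(572,110,.18),B(600,110,.18),B(586,52,.18),B(586,172,.18))
N=lambda u,v,z: ray(s,280+u/4,150+v/4,z)[:2]
print('scene toast top edge ends',N(195,85,.18),N(255,125,.18))
E
```

```text
rack [ 0.506  -0.3218] [array([ 0.5352, -0.2551]), array([ 0.4626, -0.2656]), array([ 0.4729, -0.3849]), array([ 0.5535, -0.3815])]
arch-58 top [ 0.5152 -0.3759] arch58 top [ 0.4999 -0.2652]
scene arch tops [array([ 0.5173, -0.2541]), array([ 0.5226, -0.2924]), array([ 0.5233, -0.3188]), array([ 0.5189, -0.3457]), array([ 0.5104, -0.374 ])]
scene feet [array([ 0.5335, -0.253 ]), array([ 0.4573, -0.2641]), array([ 0.478 , -0.3899]), array([ 0.5455, -0.3782])]
toast top [ 0.6037 -0.0352] [ 0.604  -0.0568] [ 0.6492 -0.0457] [ 0.5557 -0.0463]
scene toast top edge ends [ 0.6351 -0.0372] [ 0.5563 -0.0414]
```

Slot 3 holds the only toast, and its top edge leans left to about y -0.043. The rack is at about (0.505, -0.320) with yaw 8.4°, so I'll grasp the toast now.

Call:
step_arm(
  grip_force=30,
  rows=[
    [0.4,0.05,-0.11,0,0],
    [0.4,0.1,-0.22,0,0],
    [0.4,0.15,-0.33,0,0],
    [0.4,0.21,-0.44,0,0],
    [0.4,0.26,-0.54,0,0],
  ],
)

```text
time_s: 15.55
tool_pos: [0.5908, -0.0202, 0.2774]
tool_rot: [3.141, -0.0, 0.014]
ft_force: [0.5, 0.3, 0.7]
grip_width: 0.703
grip_force: 0.0
```

Call:
step_arm(
  rows=[
    [0.4,0.03,-0.063,0,0],
    [0.4,0.03,-0.063,0,0],
    [0.4,0.03,-0.063,-0.1,0],
    [0.4,0.03,-0.063,-0.1,0],
    [0.4,0.03,-0.063,-0.1,0],
  ],
)

```text
time_s: 16.18
tool_pos: [0.6056, -0.0486, 0.2287]
tool_rot: [-3.142, -0.001, 0.015]
ft_force: [0.4, -0.3, 1.4]
grip_width: 0.699
grip_force: 0.0
```

Call:
step_arm(
  rows=[
    [0.4,-0.006,0.008,-0.06,0],
    [0.4,-0.006,0.008,-0.12,0],
    [0.4,-0.006,0.008,-0.16,0],
    [0.4,-0.006,0.008,-0.175,0],
    [0.4,-0.006,0.008,-0.175,0],
  ],
)

```text
time_s: 16.8
tool_pos: [0.6027, -0.0451, 0.1406]
tool_rot: [3.142, -0.001, 0.015]
ft_force: [0.5, 0.6, -0.4]
grip_width: 0.701
grip_force: 0.0
```

Call:
step_arm(
  rows=[
    [-1,0,0,0,0],
    [-1,0,0,0,0],
    [-1,0,0,0,0],
    [-1,0,0,0,0],
    [-1,0,0,0,0],
  ],
)

```text
time_s: 17.42
tool_pos: [0.6024, -0.0454, 0.1398]
tool_rot: [3.141, -0.001, 0.014]
ft_force: [1.2, -1.8, 3.9]
grip_width: 0.156
grip_force: 34.2
```

Call:
step_arm(
  rows=[
    [-1,0,0,0.05,0],
    [-1,0,0,0.12,0],
    [-1,0,0,0.18,0],
    [-1,0,0,0.2,0],
    [-1,0,-0.05,0.2,0],
  ],
)

```text
time_s: 18.05
tool_pos: [0.6024, -0.0686, 0.2397]
tool_rot: [-3.141, -0.001, 0.017]
ft_force: [0.1, 0.1, -1.0]
grip_width: 0.151
grip_force: 33.7
```

Call:
step_arm(
  rows=[
    [-1,-0.04,-0.1,0,0.01],
    [-1,-0.08,-0.2,0,0.02],
    [-1,-0.12,-0.3,0,0.03],
    [-1,-0.16,-0.4,0,0.042],
    [-1,-0.199,-0.471,0,0.042],
  ],
)

```text
time_s: 18.68
tool_pos: [0.5011, -0.3078, 0.2384]
tool_rot: [-3.141, 0.001, 0.146]
ft_force: [0.5, 0.3, -1.3]
grip_width: 0.156
grip_force: 33.6
```

```bash
python3 - <<'E'
from h import *
s=load('scene2.npz');b=cams.capture('scene'); a=b['frame'][165:230,380:450].astype(int);o=s['frame'][165:230,380:450].astype(int)
print(np.abs(a-o).mean(),readout.get_state()['tool_pos'],readout.get_state()['grip_width'])
cv2.imwrite('pics/m6.png',cv2.resize(np.vstack([b['frame'][130:230,300:470,::-1]]),None,fx=4.5,fy=4.5,interpolation=cv2.INTER_CUBIC))
E
```

```text
30.404981684981685 [ 0.49813697 -0.31266432  0.23824434] 0.15464537570156223
```

View pics/m6.png

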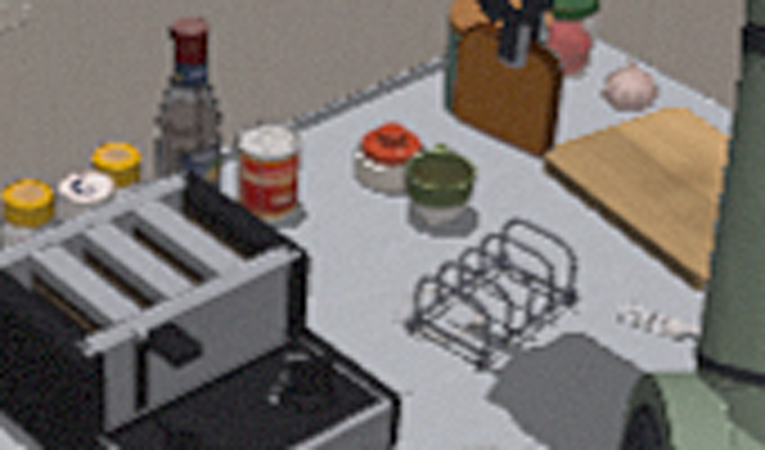

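The toast is held upright, and the rack feet are at the same pixels as before, so the rack hasn't moved.

Call:
step_arm(
  rows=[
    [-1,0,0,-0.04,0],
    [-1,0,0,-0.08,0],
    [-1,0,0,-0.12,0],
    [-1,0,0,-0.14,0],
    [-1,0,0,-0.14,0],
  ],
)

```text
time_s: 19.35
tool_pos: [0.5024, -0.3053, 0.1688]
tool_rot: [-3.141, 0.001, 0.147]
ft_force: [0.5, 0.2, -0.4]
grip_width: 0.158
grip_force: 33.6
```

Call:
step_arm(
  rows=[
    [-1,0,0,-0.04,0],
    [-1,0,0,-0.08,0],
    [-1,0,0,-0.11,0],
    [-1,0,0,-0.13,0],
    [-1,0,0,-0.14,0],
  ],
)

```text
time_s: 19.98
tool_pos: [0.5028, -0.3057, 0.0993]
tool_rot: [3.142, -0.0, 0.147]
ft_force: [-0.5, -0.3, 0.4]
grip_width: 0.152
grip_force: 33.7
```

Call:
step_arm(
  rows=[
    [-1,0,0,-0.02,0],
    [-1,0,0,-0.03,0],
    [-1,0,0,-0.04,0],
    [-1,0,0,-0.05,0],
    [-1,0,0,-0.06,0],
  ],
)

```text
time_s: 20.6
tool_pos: [0.5027, -0.3058, 0.0692]
tool_rot: [3.142, -0.0, 0.146]
ft_force: [-0.9, 0.1, 0.4]
grip_width: 0.154
grip_force: 33.7
```

Call:
step_arm(
  rows=[
    [-1,0,0,-0.002,0],
    [-1,0,0,-0.004,0],
    [-1,0,0,-0.006,0],
    [-1,0,0,-0.008,0],
    [-1,0,0,-0.008,0],
  ],
)

```text
time_s: 21.22
tool_pos: [0.5026, -0.3058, 0.0655]
tool_rot: [3.142, 0.0, 0.146]
ft_force: [0.7, 0.2, -0.2]
grip_width: 0.154
grip_force: 33.7
```

Call:
step_arm(
  rows=[
    [-0.3,0,0,0,0],
    [-0.3,0,0,0,0],
    [-0.3,0,0,0,0],
    [-0.3,0,0,0.06,0],
    [-0.3,0,0,0.14,0],
  ],
)

```text
time_s: 21.85
tool_pos: [0.5022, -0.3054, 0.1357]
tool_rot: [-3.14, 0.001, 0.147]
ft_force: [0.2, -0.3, -0.0]
grip_width: 0.354
grip_force: 0.0
```

Call:
step_arm(
  rows=[
    [0.4,0,0,0.12,0],
    [0.4,-0.02,0.1,0.24,0],
    [0.4,-0.02,0.22,0.28,0],
    [0.4,-0.02,0.34,0.28,0],
    [0.4,-0.02,0.45,0.28,0],
  ],
)

```text
time_s: 22.48
tool_pos: [0.4926, -0.0828, 0.2763]
tool_rot: [3.141, -0.001, 0.146]
ft_force: [1.7, 0.0, -0.6]
grip_width: 0.699
grip_force: 0.0
```

```bash
python3 - <<'E'
from h import *
b=cams.capture('scene');t=cams.capture('top');save(b,'scene3.npz');save(t,'top3.npz')
n=cv2.resize(b['frame'][150:230,370:450,::-1],None,fx=5,fy=5,interpolation=cv2.INTER_CUBIC)
n2=cv2.resize(t['frame'][180:260,400:480,::-1],None,fx=5,fy=5,interpolation=cv2.INTER_CUBIC)
# bread stand large
m=cv2.resize(t['frame'][185:240,220:284,::-1],None,fx=400/64,fy=200/32*1.0,interpolation=cv2.INTER_CUBIC)[:200*2]
m2=cv2.resize(b['frame'][230:300,230:300,::-1],None,fx=400/70,fy=400/70,interpolation=cv2.INTER_CUBIC)
m=np.vstack([m,np.zeros((400-m.shape[0],400,3),np.uint8)])[:400]
z=np.vstack([np.hstack([n,n2]),np.hstack([m2,m])]); z=cv2.resize(z,None,fx=.75,fy=.75,interpolation=cv2.INTER_AREA); print(z.shape,m.shape)
cv2.imwrite('pics/m7.png',z); print(readout.get_state()['tool_pos'])
E
```

```text
(600, 600, 3) (400, 400, 3)
[ 0.49281708 -0.07811944  0.27625761]
```

View pics/m7.png

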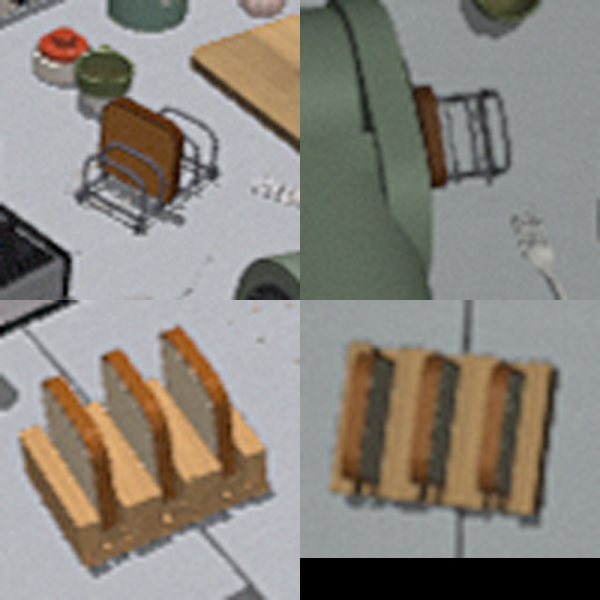

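The toast stands in its bay. The bread crust tops in the crop are at about (357,415), (428,420) and (496,428).

```bash
python3 - <<'E'
from h import *
np.set_printoptions(precision=4,suppress=True)
t=load('top3.npz');s=load('scene3.npz'); k=6.25*.75
T=lambda u,v,z: ray(t,220+(u-300)/k,185+(v-300)/k,z)[:2]
q=np.array([T(u,v,.046) for u,v in((348,342),(555,362),(535,515),(332,492))]); print('stand',q.mean(0),q)
for a in((357,415),(428,420),(496,428)): print('bread',T(*a,.105))
k2=400/70*.75
S=lambda u,v,z: ray(s,230+u/k2,230+(v-300)/k2,z)[:2]
# scene: top crust mid of each slice (between ends)
for a,b in(((55,382),(103,445)),((115,355),(160,420)),((175,332),(222,395))): print('scene top ends',S(*a,.105),S(*b,.095))
E
```

```text
stand [0.5144 0.3112] [[0.5759 0.3829]
 [0.5636 0.2304]
 [0.4519 0.2416]
 [0.4661 0.3899]]
bread [0.5187 0.3598]
bread [0.516 0.31 ]
bread [0.5112 0.2624]
scene top ends [0.544  0.3606] [0.4775 0.3603]
scene top ends [0.5428 0.3119] [0.4747 0.3157]
scene top ends [0.5378 0.2641] [0.4698 0.267 ]
```

Call:
step_arm(
  rows=[
    [-0.1,0,0.12,0,-0.02],
    [-0.1,0.01,0.24,0,-0.04],
    [-0.1,0.02,0.36,0,-0.06],
    [-0.1,0.03,0.48,0,-0.072],
    [-0.1,0.036,0.6,0,-0.072],
  ],
)

```text
time_s: 23.2
tool_pos: [0.5107, 0.2173, 0.2756]
tool_rot: [3.142, -0.0, -0.081]
ft_force: [1.0, 0.2, -0.4]
grip_width: 0.451
grip_force: 0.0
```

Call:
step_arm(
  rows=[
    [-0.1,0,0.088,0,0],
    [-0.1,0,0.088,-0.06,0],
    [-0.1,0,0.088,-0.15,0],
    [-0.1,0,0.088,-0.2,0],
    [-0.1,0,0.088,-0.2,0],
  ],
)

```text
time_s: 23.82
tool_pos: [0.5099, 0.2591, 0.1742]
tool_rot: [3.14, 0.002, -0.079]
ft_force: [1.0, -0.2, 0.6]
grip_width: 0.448
grip_force: 0.0
```

Call:
step_arm(
  rows=[
    [-0.1,0,0.006,-0.05,0],
    [-0.1,0,0.006,-0.1,0],
    [-0.1,0,0.006,-0.16,0],
    [-0.1,0,0.006,-0.2,0],
    [-0.1,0,0.006,-0.22,0],
  ],
)

```text
time_s: 24.45
tool_pos: [0.5111, 0.2628, 0.0658]
tool_rot: [-3.141, -0.0, -0.08]
ft_force: [0.7, -0.1, -0.1]
grip_width: 0.45
grip_force: 0.0
```

Call:
step_arm(
  rows=[
    [-0.1,0,0,0,0],
    [-1,0,0,0,0],
    [-1,0,0,0,0],
    [-1,0,0,0,0],
    [-1,0,0,0,0],
  ],
)

```text
time_s: 25.08
tool_pos: [0.5114, 0.2631, 0.0665]
tool_rot: [-3.14, -0.002, -0.08]
ft_force: [-0.4, 2.0, 8.1]
grip_width: 0.157
grip_force: 30.4
```

Call:
step_arm(
  rows=[
    [-1,0,0,0.06,0],
    [-1,0,0,0.16,0],
    [-1,0,0,0.27,0],
    [-1,0,0,0.37,0],
    [-1,0.02,-0.06,0.4,0],
  ],
)

```text
time_s: 25.7
tool_pos: [0.5209, 0.2346, 0.2691]
tool_rot: [-3.138, -0.004, -0.076]
ft_force: [0.8, -2.0, -1.3]
grip_width: 0.154
grip_force: 29.5
```

Call:
step_arm(
  rows=[
    [-1,0.03,-0.11,0,0.01],
    [-1,0.06,-0.22,0,0.02],
    [-1,0.1,-0.33,0,0.029],
    [-1,0.14,-0.44,0,0.029],
    [-1,0.178,-0.53,0,0.029],
  ],
)

```text
time_s: 26.32
tool_pos: [0.61, -0.0352, 0.2659]
tool_rot: [3.141, -0.0, 0.01]
ft_force: [-0.2, 0.6, -0.7]
grip_width: 0.157
grip_force: 29.5
```

Call:
step_arm(
  rows=[
    [-1,0,-0.035,0,0],
    [-1,0,-0.035,0,0],
    [-1,0,-0.035,0,0],
    [-1,0,-0.035,-0.06,0],
    [-1,0,-0.035,-0.08,0],
  ],
)

```text
time_s: 26.95
tool_pos: [0.6089, -0.0485, 0.2244]
tool_rot: [-3.141, 0.002, 0.013]
ft_force: [-0.2, -0.1, -0.2]
grip_width: 0.155
grip_force: 29.4
```

Call:
step_arm(
  rows=[
    [-1,0,0,-0.04,0],
    [-1,0,0,-0.07,0],
    [-1,0,0,-0.09,0],
    [-1,0,0,-0.11,0],
    [-1,0,0,-0.12,0],
  ],
)

```text
time_s: 27.58
tool_pos: [0.6097, -0.05, 0.165]
tool_rot: [-3.142, 0.0, 0.011]
ft_force: [0.1, 1.5, -0.4]
grip_width: 0.153
grip_force: 29.4
```

Call:
step_arm(
  rows=[
    [-1,0,0,-0.015,0],
    [-1,0,0,-0.03,0],
    [-1,0,0,-0.044,0],
    [-1,0,0,-0.044,0],
    [-1,0,0,-0.044,0],
  ],
)

```text
time_s: 28.2
tool_pos: [0.6098, -0.05, 0.1436]
tool_rot: [-3.142, -0.0, 0.011]
ft_force: [-0.6, -0.1, 0.0]
grip_width: 0.158
grip_force: 29.4
```

Call:
step_arm(
  rows=[
    [-0.4,0,0,0,0],
    [-0.4,0,0,0,0],
    [-0.4,0,0,0.06,0],
    [-0.4,0,0,0.16,0],
    [-0.4,0,0,0.26,0],
  ],
)

```text
time_s: 28.82
tool_pos: [0.6095, -0.05, 0.275]
tool_rot: [-3.141, 0.0, 0.011]
ft_force: [0.5, -0.4, 0.5]
grip_width: 0.298
grip_force: 0.0
```

Call:
step_arm(
  rows=[
    [-0.1,-0.03,0.11,0,-0.01],
    [-0.1,-0.06,0.22,0,-0.02],
    [-0.1,-0.1,0.33,0,-0.029],
    [-0.1,-0.14,0.44,0,-0.029],
    [-0.1,-0.17,0.55,0,-0.029],
  ],
)

```text
time_s: 29.45
tool_pos: [0.5238, 0.2266, 0.2739]
tool_rot: [-3.141, -0.001, -0.08]
ft_force: [1.7, -1.1, 0.3]
grip_width: 0.446
grip_force: 0.0
```

Call:
step_arm(
  rows=[
    [-0.1,-0.01,0.09,0,0],
    [-0.1,-0.02,0.171,-0.04,0],
    [-0.1,-0.02,0.171,-0.14,0],
    [-0.1,-0.02,0.171,-0.2,0],
    [-0.1,-0.02,0.171,-0.2,0],
  ],
)

```text
time_s: 30.08
tool_pos: [0.5138, 0.31, 0.1719]
tool_rot: [3.14, 0.003, -0.079]
ft_force: [0.4, 0.0, 1.1]
grip_width: 0.451
grip_force: 0.0
```

Commanded z is about 0.1735. Next I descend to 0.066, grip and lift.

Call:
step_arm(
  rows=[
    [-0.1,0,0,-0.05,0],
    [-0.1,0,0,-0.1,0],
    [-0.1,0,0,-0.16,0],
    [-0.1,0,0,-0.2,0],
    [-0.1,0,0,-0.215,0],
  ],
)

```text
time_s: 30.7
tool_pos: [0.5152, 0.3108, 0.0665]
tool_rot: [-3.141, -0.0, -0.08]
ft_force: [0.6, -0.0, 0.5]
grip_width: 0.448
grip_force: 0.0
```

Call:
step_arm(
  rows=[
    [-0.1,0,0,0,0],
    [-1,0,0,0,0],
    [-1,0,0,0,0],
    [-1,0,0,0,0],
    [-1,0,0,0,0],
  ],
)

```text
time_s: 31.32
tool_pos: [0.5153, 0.3113, 0.0671]
tool_rot: [-3.14, -0.002, -0.08]
ft_force: [-0.1, 1.6, 8.8]
grip_width: 0.154
grip_force: 31.0
```

Call:
step_arm(
  rows=[
    [-1,0,0,0.06,0],
    [-1,0,0,0.16,0],
    [-1,0,0,0.27,0],
    [-1,0,0,0.37,0],
    [-1,0.02,-0.06,0.4,0],
  ],
)

```text
time_s: 31.95
tool_pos: [0.5247, 0.2827, 0.2696]
tool_rot: [-3.138, -0.003, -0.076]
ft_force: [0.3, -0.4, -1.5]
grip_width: 0.153
grip_force: 29.4
```

Call:
step_arm(
  rows=[
    [-1,0.03,-0.11,0,0.01],
    [-1,0.06,-0.22,0,0.02],
    [-1,0.1,-0.33,0,0.029],
    [-1,0.14,-0.44,0,0.029],
    [-1,0.17,-0.55,0,0.029],
  ],
)

```text
time_s: 32.58
tool_pos: [0.6101, 0.0035, 0.2664]
tool_rot: [3.142, -0.0, 0.011]
ft_force: [0.9, -0.1, 0.5]
grip_width: 0.154
grip_force: 29.4
```

Call:
step_arm(
  rows=[
    [-1,0,-0.01,0,0],
    [-1,0,-0.01,0,0],
    [-1,0,-0.01,0,0],
    [-1,0,-0.01,-0.06,0],
    [-1,0,-0.01,-0.08,0],
  ],
)

```text
time_s: 33.2
tool_pos: [0.6089, 0.0016, 0.2248]
tool_rot: [-3.141, 0.002, 0.013]
ft_force: [-0.0, -0.4, 0.2]
grip_width: 0.156
grip_force: 29.4
```

Call:
step_arm(
  rows=[
    [-1,0,0,-0.04,0],
    [-1,0,0,-0.07,0],
    [-1,0,0,-0.09,0],
    [-1,0,0,-0.11,0],
    [-1,0,0,-0.12,0],
  ],
)

```text
time_s: 33.83
tool_pos: [0.6096, 0.0005, 0.1655]
tool_rot: [3.142, 0.0, 0.011]
ft_force: [-0.4, -0.6, -0.8]
grip_width: 0.154
grip_force: 29.4
```

Call:
step_arm(
  rows=[
    [-1,0,0,-0.015,0],
    [-1,0,0,-0.03,0],
    [-1,0,0,-0.044,0],
    [-1,0,0,-0.044,0],
    [-1,0,0,-0.044,0],
  ],
)

```text
time_s: 34.45
tool_pos: [0.6098, 0.0005, 0.1441]
tool_rot: [-3.142, -0.0, 0.011]
ft_force: [-0.6, 0.0, 0.2]
grip_width: 0.158
grip_force: 29.4
```

Call:
step_arm(
  rows=[
    [-0.4,0,0,0,0],
    [-0.4,0,0,0,0],
    [-0.4,0,0,0.06,0],
    [-0.4,0,0,0.16,0],
    [-0.4,0,0,0.26,0],
  ],
)

```text
time_s: 35.08
tool_pos: [0.6095, 0.0005, 0.2755]
tool_rot: [-3.142, 0.0, 0.011]
ft_force: [-0.3, 0.2, 0.3]
grip_width: 0.296
grip_force: 0.0
```

Call:
step_arm(
  rows=[
    [-0.1,-0.03,0.11,0,-0.01],
    [-0.1,-0.06,0.22,0,-0.02],
    [-0.1,-0.1,0.33,0,-0.029],
    [-0.1,-0.14,0.44,0,-0.029],
    [-0.1,-0.17,0.55,0,-0.029],
  ],
)

```text
time_s: 35.7
tool_pos: [0.5238, 0.2772, 0.2743]
tool_rot: [-3.141, -0.001, -0.08]
ft_force: [1.2, -0.6, -0.0]
grip_width: 0.45
grip_force: 0.0
```

Call:
step_arm(
  rows=[
    [-0.1,-0.014,0.09,0,0],
    [-0.1,-0.014,0.167,-0.04,0],
    [-0.1,-0.014,0.167,-0.14,0],
    [-0.1,-0.014,0.167,-0.2,0],
    [-0.1,-0.014,0.167,-0.2,0],
  ],
)

```text
time_s: 36.33
tool_pos: [0.5168, 0.3584, 0.1723]
tool_rot: [3.139, 0.003, -0.079]
ft_force: [0.5, 0.4, 0.6]
grip_width: 0.451
grip_force: 0.0
```

Call:
step_arm(
  rows=[
    [-0.1,0,0,-0.05,0],
    [-0.1,0,0,-0.1,0],
    [-0.1,0,0,-0.16,0],
    [-0.1,0,0,-0.2,0],
    [-0.1,0,0,-0.215,0],
  ],
)

```text
time_s: 36.95
tool_pos: [0.5181, 0.3593, 0.067]
tool_rot: [-3.141, -0.0, -0.08]
ft_force: [-0.0, -0.3, 0.7]
grip_width: 0.454
grip_force: 0.0
```

Call:
step_arm(
  rows=[
    [-0.1,0,0,0,0],
    [-1,0,0,0,0],
    [-1,0,0,0,0],
    [-1,0,0,0,0],
    [-1,0,0,0,0],
  ],
)

```text
time_s: 37.58
tool_pos: [0.5183, 0.3598, 0.0676]
tool_rot: [-3.14, -0.001, -0.08]
ft_force: [-0.8, 1.4, 6.5]
grip_width: 0.152
grip_force: 31.6
```

Call:
step_arm(
  rows=[
    [-1,0,0,0.06,0],
    [-1,0,0,0.16,0],
    [-1,0,0,0.27,0],
    [-1,0,0,0.37,0],
    [-1,0.02,-0.06,0.4,0],
  ],
)

```text
time_s: 38.2
tool_pos: [0.5276, 0.3313, 0.2702]
tool_rot: [-3.138, -0.003, -0.076]
ft_force: [0.7, -1.4, -1.0]
grip_width: 0.155
grip_force: 30.4
```

Call:
step_arm(
  rows=[
    [-1,0.03,-0.11,0,0.01],
    [-1,0.06,-0.22,0,0.02],
    [-1,0.1,-0.33,0,0.029],
    [-1,0.14,-0.44,0,0.029],
    [-1,0.162,-0.55,0,0.029],
  ],
)

```text
time_s: 38.83
tool_pos: [0.6092, 0.052, 0.2668]
tool_rot: [-3.142, -0.001, 0.011]
ft_force: [0.6, 0.3, -0.2]
grip_width: 0.156
grip_force: 30.4
```

Call:
step_arm(
  rows=[
    [-1,0,-0.008,0,0],
    [-1,0,-0.008,0,0],
    [-1,0,-0.008,0,0],
    [-1,0,-0.008,-0.06,0],
    [-1,0,-0.008,-0.08,0],
  ],
)

```text
time_s: 39.45
tool_pos: [0.6079, 0.0511, 0.2252]
tool_rot: [3.142, 0.002, 0.013]
ft_force: [0.0, 0.2, -0.7]
grip_width: 0.154
grip_force: 30.4
```

Call:
step_arm(
  rows=[
    [-1,0,0,-0.04,0],
    [-1,0,0,-0.07,0],
    [-1,0,0,-0.09,0],
    [-1,0,0,-0.11,0],
    [-1,0,0,-0.12,0],
  ],
)

```text
time_s: 40.08
tool_pos: [0.6087, 0.05, 0.166]
tool_rot: [-3.142, 0.0, 0.011]
ft_force: [-0.3, 0.1, -0.3]
grip_width: 0.154
grip_force: 30.4
```

Call:
step_arm(
  rows=[
    [-1,0,0,-0.015,0],
    [-1,0,0,-0.03,0],
    [-1,0,0,-0.044,0],
    [-1,0,0,-0.044,0],
    [-1,0,0,-0.044,0],
  ],
)

```text
time_s: 40.7
tool_pos: [0.6088, 0.05, 0.1446]
tool_rot: [-3.142, -0.0, 0.011]
ft_force: [-0.5, 0.8, 0.5]
grip_width: 0.156
grip_force: 30.4
```

Call:
step_arm(
  rows=[
    [-0.4,0,0,0,0],
    [-0.4,0,0,0,0],
    [-0.4,0,0,0.06,0],
    [-0.4,0,0,0.16,0],
    [-0.4,0,0,0.22,0],
  ],
)

```text
time_s: 41.32
tool_pos: [0.6092, 0.0501, 0.2569]
tool_rot: [-3.141, -0.002, 0.011]
ft_force: [-0.1, -0.6, -0.6]
grip_width: 0.3
grip_force: 0.0
```

Call:
step_arm(
  rows=[
    [0.2,-0.1,-0.02,0,0],
    [0.2,-0.2,-0.042,0,0],
    [0.2,-0.248,-0.042,0,0],
    [0.2,-0.248,-0.042,0,0],
    [0.2,-0.248,-0.042,-0.05,0],
  ],
)

```text
time_s: 41.95
tool_pos: [0.4864, 0.0292, 0.2306]
tool_rot: [-3.141, -0.004, 0.011]
ft_force: [0.7, 0.2, -0.7]
grip_width: 0.602
grip_force: 0.0
```

```bash
python3 - <<'E'
from h import *
b=cams.capture('scene');t=cams.capture('top'); save(b,'scene4.npz');save(t,'top4.npz'); s=readout.get_state(); print(s['tool_pos'],s['tool_rot'])
n=cv2.resize(b['frame'][140:230,270:450,::-1],None,fx=4.4,fy=4.4,interpolation=cv2.INTER_CUBIC); cv2.imwrite('pics/m8.png',n)
o=load('scene3.npz')['frame'];p=np.s_[175:215,382:440]; print(np.abs(b['frame'][p].astype(int)-o[p]).mean())
E
```

```text
[0.4844257  0.0289656  0.22788647] [3.14140509e+00 2.51090270e-03 1.15951700e-02]
3.698706896551724
```

View pics/m8.png

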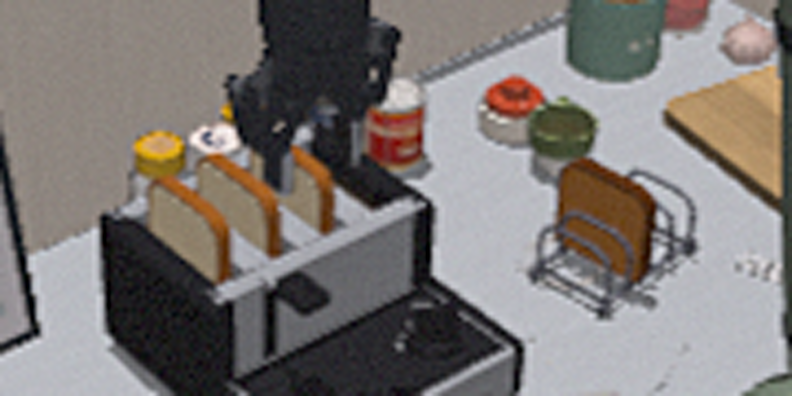

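Call:
step_arm(
  grip_force=50,
  rows=[
    [0.2,0,0,-0.06,0],
    [0.2,0,0,-0.12,0],
    [0.2,0,0,-0.17,0],
    [0.2,0,0,-0.2,0],
    [0.2,0,0,-0.207,0],
  ],
)

```text
time_s: 42.68
tool_pos: [0.4849, 0.0291, 0.1257]
tool_rot: [3.142, 0.001, 0.012]
ft_force: [-0.2, 0.4, -0.2]
grip_width: 0.605
grip_force: 0.0
```

The three slices stand level in slots 1 to 3, and the toast is upright in the rack. Now I pinch the lever and press it down.

Call:
step_arm(
  rows=[
    [-1,0,0,0,0],
    [-1,0,0,0,0],
    [-1,0,0,0,0],
    [-1,0,0,0,0],
    [-1,0,0,0,0],
  ],
)

```text
time_s: 43.3
tool_pos: [0.4851, 0.0287, 0.1262]
tool_rot: [3.141, -0.001, 0.011]
ft_force: [1.8, -4.9, 3.1]
grip_width: 0.283
grip_force: 48.9
```

Call:
step_arm(
  rows=[
    [-1,0,0,-0.025,0],
    [-1,0,0,-0.05,0],
    [-1,0,0,-0.08,0],
    [-1,0,0,-0.1,0],
    [-1,0,0,-0.118,0],
  ],
)

```text
time_s: 43.92
tool_pos: [0.4851, 0.0288, 0.0667]
tool_rot: [3.141, -0.001, 0.011]
ft_force: [-13.8, -2.4, 66.0]
grip_width: 0.278
grip_force: 55.7
```

Call:
step_arm(
  rows=[
    [-1,0,0,-0.003,0],
    [-1,0,0,-0.006,0],
    [-1,0,0,-0.006,0],
    [-1,0,0,-0.006,0],
    [-1,0,0,-0.006,0],
  ],
)

```text
time_s: 44.55
tool_pos: [0.4853, 0.0289, 0.0662]
tool_rot: [3.141, -0.002, 0.011]
ft_force: [-15.7, -5.1, 67.8]
grip_width: 0.288
grip_force: 64.6
```

Call:
step_arm(
  rows=[
    [-1,0,0,0.008,0],
    [0.2,0,0,0.008,0],
    [0.2,0,0,0.008,0],
    [0.2,0,0,0.08,0],
    [0.2,0,0,0.2,0],
  ],
)

```text
time_s: 45.18
tool_pos: [0.4834, 0.0292, 0.1636]
tool_rot: [-3.142, 0.004, 0.012]
ft_force: [1.1, -0.3, -0.0]
grip_width: 0.598
grip_force: 0.0
```

Call:
step_arm(
  rows=[
    [0,-0.01,-0.05,0,0.05],
    [0,-0.02,-0.1,0,0.1],
    [0,-0.033,-0.16,0,0.15],
    [0,-0.033,-0.219,0,0.2],
    [0,-0.033,-0.219,0,0.25],
  ],
)

```text
time_s: 45.8
tool_pos: [0.4678, -0.0823, 0.1635]
tool_rot: [-3.141, 0.001, 0.799]
ft_force: [-0.4, 0.9, 0.9]
grip_width: 0.502
grip_force: 0.0
```

Call:
step_arm(
  rows=[
    [0,0,0,0,0.05],
    [0,0,0,0,0.084],
    [0,0,0,0,0.084],
    [0,0,0,0,0.084],
    [0,0,0,0,0.084],
  ],
)

```text
time_s: 46.42
tool_pos: [0.4682, -0.0804, 0.1639]
tool_rot: [-3.141, 0.0, 1.059]
ft_force: [-0.2, -0.3, -1.2]
grip_width: 0.499
grip_force: 0.0
```

Call:
step_arm(
  grip_force=40,
  rows=[
    [0,0,-0.003,-0.05,0],
    [0,0,-0.003,-0.1,0],
    [0,0,-0.003,-0.15,0],
    [0,0,-0.003,-0.19,0],
    [0,0,-0.003,-0.2,0],
  ],
)

```text
time_s: 47.05
tool_pos: [0.4677, -0.0818, 0.0631]
tool_rot: [-3.14, 0.001, 1.06]
ft_force: [-0.7, -0.0, 0.2]
grip_width: 0.501
grip_force: 0.0
```

Call:
step_arm(
  rows=[
    [0,0,0,0,0],
    [-1,0,0,0,0],
    [-1,0,0,0,0],
    [-1,0,0,0,0],
    [-1,0,0,0,0],
  ],
)

```text
time_s: 47.68
tool_pos: [0.4702, -0.0829, 0.065]
tool_rot: [3.138, -0.001, 1.06]
ft_force: [7.7, -6.0, 1.6]
grip_width: 0.11
grip_force: 41.7
```

Call:
step_arm(
  rows=[
    [-1,0.004,-0.002,0,-0.05],
    [-1,0.004,-0.002,0,-0.1],
    [-1,0.004,-0.002,0,-0.15],
    [-1,0.004,-0.002,0,-0.2],
    [-1,0.004,-0.002,0,-0.25],
  ],
)

```text
time_s: 48.3
tool_pos: [0.4698, -0.0821, 0.0648]
tool_rot: [-3.141, 0.0, 0.271]
ft_force: [-8.3, 8.1, 18.1]
grip_width: 0.117
grip_force: 43.8
```

Call:
step_arm(
  rows=[
    [-1,0,0,0,-0.05],
    [-1,0,0,0,-0.1],
    [-1,0,0,0,-0.15],
    [-1,0,0,0,-0.2],
    [-1,0,0,0,-0.25],
  ],
)

```text
time_s: 48.92
tool_pos: [0.4702, -0.0813, 0.0647]
tool_rot: [-3.14, 0.001, -0.514]
ft_force: [-5.4, 13.2, 13.9]
grip_width: 0.112
grip_force: 43.5
```

Call:
step_arm(
  rows=[
    [-1,0,0,0,0],
    [-1,0,0,0,0],
    [0,0,0,0,0],
    [0,0,0,0,0],
    [0,0,0,0,0],
  ],
)

```text
time_s: 49.55
tool_pos: [0.4702, -0.0832, 0.064]
tool_rot: [-3.142, -0.0, -0.51]
ft_force: [0.4, 1.1, 0.6]
grip_width: 0.5
grip_force: 0.0
```

Call:
step_arm(
  rows=[
    [0,0,0,0.1,0],
    [0,0,0,0.2,0],
    [0,0,0.1,0.3,0],
    [0,0,0.2,0.3,0],
    [0,0,0.3,0.3,0],
  ],
)

```text
time_s: 50.18
tool_pos: [0.4704, 0.0688, 0.2149]
tool_rot: [-3.14, -0.001, -0.51]
ft_force: [0.2, 0.2, -0.3]
grip_width: 0.5
grip_force: 0.0
```

Call:
step_arm(
  rows=[
    [0,-0.05,0.1,0,0],
    [0,-0.1,0.2,0,0],
    [0,-0.1,0.3,0,0],
    [0,-0.1,0.3,0,0],
    [0,-0.1,0.3,0,0],
  ],
)

```text
time_s: 50.8
tool_pos: [0.4193, 0.2195, 0.2137]
tool_rot: [3.141, -0.0, -0.506]
ft_force: [-0.7, -0.6, 0.3]
grip_width: 0.502
grip_force: 0.0
```

```bash
python3 - <<'E'
from h import *
b=cams.capture('scene');t=cams.capture('top')
d=lambda a,o,p: round(np.abs(a[p].astype(int)-o[p]).mean(),2)
print('rack scene',d(b['frame'],load('scene4.npz')['frame'],np.s_[175:215,382:440]))
print('deck/selector vs initial(three)',d(t['frame'],load('top.npz')['frame'],np.s_[205:245,345:385]), 'vs off',d(load('top3.npz')['frame'],load('top.npz')['frame'],np.s_[205:245,345:385]), d(load('top2.npz')['frame'],load('top.npz')['frame'],np.s_[205:245,345:385]))
print('lever scene vs initial', d(b['frame'],load('scene.npz')['frame'],np.s_[205:230,325:350]), d(load('scene2.npz')['frame'],load('scene.npz')['frame'],np.s_[205:230,325:350]))
g=t['frame'][215:240,355:380].mean(2); 
w=g[5:22,3:20]; print(w.astype(int))
print(load('top.npz')['frame'][215:240,355:380].mean(2)[5:22,3:20].astype(int))
o=load('top.npz')['frame']
for n,p in(('jar',np.s_[225:250,170:200]),('yog',np.s_[145:175,218:245]),('cup',np.s_[160:190,440:470])): print(n,d(t['frame'],o,p))
E
```

```text
rack scene 30.5
deck/selector vs initial(three) 3.34 vs off 27.03 4.33
lever scene vs initial 8.05 15.98
[[ 49  50  50  77  79  51  49  59  63  50  53  87  79  47  53  50  48]
 [ 64  63  48  83  78  43  38  33  38  39  48  63  62  46  52  56  73]
 [101  99  50  44  36  35  40  40  28  21  45  71  70  53  58  78  84]
 [116 107  47  36  38  43  46  49  32  22  78  88  50  50  74  84  62]
 [ 89  57  36  34  47  49  45  41  25  67  98  79  29  46  68  60  48]
 [ 57  43  29  39  51  51  44  29  43 101  96  47  32  39  46  55  50]
 [ 48  42  38  47  50  41  36  18  56  83  71  35  43  45  39  53  48]
 [ 55  40  39  47  49  42  29  34  37  33  37  42  48  42  45  54  51]
 [ 53  44  31  40  41  30  24  41  45  33  40  43  48  41  43  53  51]
 [ 49  48  35  36  44  20  33  42  37  34  40  45  44  34  48  50  53]
 [ 51  54  39  27  33  27  46  35  35  37  45  40  27  40  53  51  52]
 [ 53  50  44  31  14  17  26  31  31  50  42  33  36  48  53  49  50]
 [ 54  52  51  39  12  13  18  21  28  37  36  33  48  54  47  51  52]
 [ 51  51  54  43  38  31  21  27  32  39  39  43  47  50  46  51  53]
 
[... 747 characters left out ...]
  37  33  43  48  43  43  54  48]
 [ 51  44  29  43  50  34  24  37  45  27  31  44  44  42  47  51  50]
 [ 51  48  34  40  43  21  36  40  31  28  45  44  39  44  49  53  49]
 [ 51  54  43  32  32  28  41  40  28  34  50  40  36  31  49  47  48]
 [ 49  54  50  32  14  27  33  25  30  45  41  31  34  47  52  46  46]
 [ 54  50  55  39  21   9  17  15  26  38  40  27  48  52  51  50  51]
 [ 52  52  50  45  39  33  21  26  39  38  42  50  46  53  52  45  51]
 [ 50  55  48  50  57  44  42  46  52  52  51  47  50  51  49  46  53]
 [ 49  52  49  50  50  56  52  50  45  50  51  50  48  53  44  48  51]
 [ 49  45  50  51  51  48  47  51  50  49  46  46  53  48  47  51  48]]
jar 3.01
yog 3.01
cup 3.15
```

```bash
python3 - <<'E'
from h import *
def d(a,o,p): return round(np.abs(a[p].astype(int)-o[p]).mean(),2)
def brown(f,p):
    r=f[p].astype(int); m=((r[...,0]-r[...,2]>35)&(r[...,0]<170)).astype(np.uint8)
    n,l,s,c=cv2.connectedComponentsWithStats(m); return [(s[i].tolist(),c[i].round(1).tolist()) for i in range(1,n) if s[i][4]>25]
b=cams.capture('scene')['frame'];t=cams.capture('top')['frame']
P=np.s_[150:240,370:470];Q=np.s_[185:255,395:480]
print('scene now',brown(b,P),'before',brown(load('scene4.npz')['frame'],P))
print('top now',brown(t,Q),'before',brown(load('top4.npz')['frame'],Q),brown(load('top3.npz')['frame'],Q))
print(d(b,load('scene4.npz')['frame'],np.s_[175:215,382:410]),'green frac',np.mean((b[175:215,382:440,1].astype(int)-b[175:215,382:440,0])>8))
lv=np.s_[205:230,325:350]; print((b[lv].mean(2)-load('scene.npz')['frame'][lv].mean(2)).astype(int)[::3,::3])
E
```

```text
scene now [([32, 28, 22, 28, 296], [43.3, 38.4]), ([32, 41, 15, 14, 92], [39.6, 47.1])] before [([67, 8, 11, 27, 37], [75.5, 23.6]), ([67, 11, 9, 12, 41], [72.2, 16.7]), ([27, 26, 22, 28, 292], [38.3, 36.1]), ([29, 39, 14, 14, 70], [36.1, 44.7])]
top now [([37, 24, 8, 27, 115], [40.9, 37.4])] before [([36, 19, 8, 25, 110], [39.6, 31.4])] [([36, 18, 8, 26, 104], [39.7, 30.3])]
22.14 green frac 0.009482758620689655
[[ 18  12   0  10   9  11   9   7  11]
 [ 10  10   2  13   8  10   9  15  12]
 [ 10  12   0   5  10  12  13   8  11]
 [ 10  12   4   4   7  14   8  14  -4]
 [ 15  15  10 -12  17   7  -3   2   4]
 [  5   9  12  -4   4   6   5   7   1]
 [ 10   9  12   8  -7   4   5   7   1]
 [ -2  11   3   3   5  11   3  -4   4]
 [ 11   3   6  13   7  -1   5   4   5]]
```

The rack and toast have shifted by about 2 cm. I'll check by image match that they moved together.

```bash
python3 - <<'E'
from h import *
b=cams.capture('scene')['frame'];t=cams.capture('top')['frame']
def tm(o,n,x0,y0,x1,y1,m=16):
    r=cv2.matchTemplate(n[y0-m:y1+m,x0-m:x1+m],o[y0:y1,x0:x1],cv2.TM_CCOEFF_NORMED); _,v,_,p=cv2.minMaxLoc(r); return round(v,3),(p[0]-m,p[1]-m)
o=load('scene4.npz')['frame'];ot=load('top2.npz')['frame']
print('scene whole',tm(o,b,388,173,432,214),'toast',tm(o,b,397,176,420,200),'left wires',tm(o,b,388,190,408,213),'right wires',tm(o,b,418,178,432,200))
ot4=load('top4.npz')['frame']
print('top whole',tm(ot4,t,413,200,460,234),'toast',tm(ot4,t,429,202,441,232),'right wires',tm(ot4,t,441,202,460,232),'left wires',tm(ot4,t,412,204,428,234))
E
```

```text
scene whole (0.883, (4, 2)) toast (0.943, (5, 2)) left wires (0.942, (4, 2)) right wires (0.67, (4, 2))
top whole (0.923, (1, 6)) toast (0.941, (1, 6)) right wires (0.888, (1, 6)) left wires (0.911, (1, 5))
```

```bash
python3 -c "
from workcell import robot
print(robot.sign_off())"
```

```text
the job is handed in; nothing more can be done
None
```

I finished and handed in the job at about 51 s of the 210 s, but `sign_off` gave no verdict: the one toast is in the rack, three bread slices are down in slots 1–3, the lever is fully down and the selector is on three; the rack was knocked about 2 cm late on, and image matching shows the toast moved with it.

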